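# Load the grip rings and lock them with the gauge blade

## Robot

A 6-joint arm with a two-finger parallel gripper is mounted at the origin on the work surface. World frame = base frame: x ahead of the robot, y to its left, z up, the work surface at z = 0. Lengths are in m, angles in rad, forces in N, time in s.
With the tool pointing down it reaches from about 0.3 to 0.775 m from the base axis. Payload 14.6 kg.
Tool frame: the origin (TCP) lies midway between the tips of the shut fingers; the grasp point (between the pads) lies 19 mm behind it; z points along the fingers, y is the line along which they close (so a half turn about z gives the same grasp; the last joint's range is limited). The gripper opens to 94 mm and grips with 3 to 60 N. Pads are 16 mm wide; open, the fingers measure 119 mm over their backs; the gripper's body (75 mm by 177 mm) begins 78 mm behind the grasp point.
Start: joints at [-0.067, 0.3, 1.521, -0, 1.321, -0.067], TCP at [0.55, -0, 0.169] pointing down, gripper open.
Joint ranges: [-3.03, 3.03], [-0.79, 2.21], [0.23, 2.52], [-1.04, 4.18], [0, 3.07], [-2.55, 2.55]. Speed limits (rad/s): [2.22, 2.22, 2.57, 3.14, 3.14, 3.14].

## Interface

Orientations are given as [roll, pitch, yaw] about the fixed x, y, z axes, in that order (R = Rz(yaw) Ry(pitch) Rx(roll)).
In Python, from bench import r, optics, workorder gives the robot as it stands.
- The arm moves only by the tool carry_out, never from a script. Its argument "targets" is a list of rows, each an object of numbers: "x", "y", "z": the shift along the tool's x, y, z in m; "ax", "ay", "az": the turn, a rotation vector about the tool's x, y, z in rad; "hand": the finger opening in m, from 0 to 0.094. In form: [{"x": .., "y": .., "z": .., "ax": .., "ay": .., "az": .., "hand": ..}, ...]. A call has exactly 5 rows; each row is the pose to reach, as a shift and turn from the pose commanded when the call began, along the tool's axes at that moment; what a row does not reach only later rows make up. A row lasts 1/10 s, in which the tool goes at most 50 mm and 8.59 degrees, less where a joint would pass 70% of its speed; a pose out of reach is approached as far as the arm can. A call with a gripper value outside its range is refused whole. The fingers move at their own pace and stop on an object; "squeeze" is the grip in N (left out, the last holds). Time passes only in rows, so rows that repeat a pose let the fingers close, or fill a call up. It gives the time, the measured TCP pose, the force, the opening and the grip force at its end, in the units of the state.
- r.observe(): the state, without advancing time (a new reading comes with each control period).
- optics.get_image(name): name is "scene" or "side" or "wrist"; returns (picture, depth): 480x640x3 uint8, blue, green, red; 480x640 float32, m along the optical axis (not along the pixel's ray), 0 where there is no reading.
- optics.camera_model(name): a dict with "intrinsics" (3x3 intrinsics, pixels), "position" and "rotation" of the camera in the world; the wrist camera has in their place "mount" (4x4, takes a point from camera to tool coordinates, whose origin is the TCP and whose axes are the flange's). Camera axes: x right, y down, z forward; pixel columns grow to the right and rows downward; lengths in m; the calibration is good to about 2 mm. A picture is of the moment at which its call begins: read the wrist's pose just before it. camera_model takes no time and is no camera call.
- workorder.hand_in(): hands the job in; it is judged then, once.
Trained networks look in the newest picture that a camera, given by its name, has taken for a name from the list of things; names that differ only in an ending like _2 or _b are one class to them, and where a whole thing is asked for, a point or a joint stands for the part that bears it (a point fixed in the world has none). Each returns a list of dicts, best first, with "p" (0 to 1); they miss things now and then, are a little off and sometimes report something else, mostly with a low value. They report only what shows in the picture. A call takes as long as a camera call. They do not tell look-alikes from the thing itself.
- optics.recognise(name, camera): "rect" ([left, top, right, bottom] in pixels, round what is visible of it).
- optics.silhouettes(name, camera): "region" (480x640 bool, what is visible of it) and "rect" ([left, top, right, bottom] in pixels, round what is visible of it).
- optics.spot_point(name, camera): "pixel" ([column, row] in pixels: a listed point, or the origin of a listed thing).
The state is a dict: "time_s": time; "joint_pos": joint angles; "dq": joint speeds; "joint_efforts": joint torques, N m; "ee_pos": TCP position; "eef_rot": TCP orientation; "contact_force": force on the tool from outside, world axes, zero at the start; "wrist_torque": the same for the moment, N m; "grip_width": finger opening in m; "gripper_force": force on a finger pad.
Only numpy, scipy, OpenCV 4.12 (cv2) and the standard library are available. Lean on these libraries where they do the work, as an engineer would, in place of code of your own. Each camera call takes 0.05 s, during which the arm holds its last target. There are 200 camera calls.

## Task

Slide every grip ring up off the two steel posts and layer them, together with any ring lying loose on the shelf, into one straight, centred stack on the yellow tray of the loading stand. Then push the flat steel gauge blade (orange grip) level into the slot of the slotted block that lies next above the top ring, tip out over the rings, until its red line is flush with the block's outer face, and let go of it there. Leave the key bowl, the pill box, the bottle and the kettlebell where they are.

Things in the scene. Friction and masses are not known exactly. Their poses are not given: they have to be found in the camera images.
- stand: Fixed loading stand, foot 185 x 110 x 6 mm (x -125 to 60). Origin: under the tray's centre at shelf level; z up; x is the way the blade goes in, from slotted block to tray. The block (x -115 to -65 mm, 60 mm wide along y, top 124 mm up; aluminium cheeks, blue webs) has 4 level slots running through it along x, one above another; their mouths are in its outer face, x -115 mm.
- tray (a point): Centre of the top of the round yellow tray (96 mm across, top 12 mm above the shelf, flat with no rim); a white disc 68 mm across marks its middle. Axes as the stand's.
- slot2 (a point): Middle of the lower lip of the slot for a stack of 2 rings, at its mouth in the block's outer face; 52 mm above the shelf, 4 mm above the top of such a stack. The slot is 36 mm wide, 8 mm high; slots are 18 mm apart. Axes as the stand's.
- slot3 (a point): Middle of the lower lip of the slot for a stack of 3 rings, at its mouth in the block's outer face; 70 mm above the shelf, 4 mm above the top of such a stack. The slot is 36 mm wide, 8 mm high; slots are 18 mm apart. Axes as the stand's.
- slot4 (a point): Middle of the lower lip of the slot for a stack of 4 rings, at its mouth in the block's outer face; 88 mm above the shelf, 4 mm above the top of such a stack. The slot is 36 mm wide, 8 mm high; slots are 18 mm apart. Axes as the stand's.
- slot5 (a point): Middle of the lower lip of the slot for a stack of 5 rings, at its mouth in the block's outer face; 106 mm above the shelf, 4 mm above the top of such a stack. The slot is 36 mm wide, 8 mm high; slots are 18 mm apart. Axes as the stand's.
- post_a: Fixed steel post, 20 mm in diameter, on a round wooden base 90 mm across and 10 mm high; the post's top is 76 mm above the shelf. Origin: centre of the base's underside. Holds one or two rings.
- post_b: Fixed steel post, 20 mm in diameter, on a round wooden base 90 mm across and 10 mm high; the post's top is 76 mm above the shelf. Origin: centre of the base's underside. Holds one or two rings.
- ring_a1: Grip ring of firm silicone, grey or black: 64 mm outside, hole 32 mm, 18 mm thick, 70 g. Origin: centre of its underside; z up along its axis. Starts on post_a, lowest. Grip it across its outside. 
- ring_a2: Grip ring of firm silicone, grey or black: 64 mm outside, hole 32 mm, 18 mm thick, 70 g. Origin: centre of its underside; z up along its axis. Starts on post_a, second. Grip it across its outside. Not always there.
- ring_b1: Grip ring of firm silicone, grey or black: 64 mm outside, hole 32 mm, 18 mm thick, 70 g. Origin: centre of its underside; z up along its axis. Starts on post_b, lowest. Grip it across its outside. 
- ring_b2: Grip ring of firm silicone, grey or black: 64 mm outside, hole 32 mm, 18 mm thick, 70 g. Origin: centre of its underside; z up along its axis. Starts on post_b, second. Grip it across its outside. Not always there.
- ring_c: Grip ring of firm silicone, grey or black: 64 mm outside, hole 32 mm, 18 mm thick, 70 g. Origin: centre of its underside; z up along its axis. Starts on the bare shelf, lying flat. Grip it across its outside. Not always there.
- blade: Flat steel gauge blade 190 x 30 x 4 mm (last 15 mm of the tip 22 wide), 120 g, lying flat. Origin: on its underside at the red line; x to the tip (x 135 mm; other end -55), z up. An upright orange grip block, x -54 to -10, 16 mm wide along y, reaches 48 mm above the underside: take it from above across y. Centre of mass x 11 mm: it stays level in a slot when let go with the line at the face.
- key_bowl: Bystander: stainless steel key bowl, 100 mm across, 45 mm high, loose. Origin: centre of its underside.
- pill_box: Bystander: white plastic pill box, 50 x 110 x 26 mm, loose. Origin: centre of its underside, long side along y.
- bottle: Bystander: blue drinking bottle, 66 mm across, 201 mm high, loose. Origin: centre of its underside.
- kettlebell: Bystander: chrome kettlebell weight, 94 mm across, 121 mm high, handle along y, loose, 2 kg. Origin: centre of its underside.
Not all that is in view belongs to the job. Leave any blue look-alike of the ring_b1 alone.

How it is judged:
By the outcome, as a careful person would: the job done as asked, in the order asked, and still so for the second after the job is handed in, with the robot touching nothing.
Of ring_a2, ring_b2, ring_c only 1 to 3 are there at a start; the rules pass over those that are not, and their reading is None.
At some moment in a run one of blade may be knocked a few centimetres aside while the robot is not near it.
Once in a run the grip may slacken for a moment while it holds something.
It also fails if it takes over 210 s, if anything falls off the work surface, if the arm or the gripper's body presses on something with over 40 N, if the wrist force passes 120 N, or if a joint passes its speed limit or range.

## Working session

There is one attempt and no reset: what is moved stays moved. The work goes in short steps, Python scripts to look and compute and a tool call to move; the robot and the scene stay as the last step left them, time stands still between calls to the robot, and variables do not carry over. Pictures are saved under pics/ and viewed, at most 16 in all, crops included, and the job is handed in when it is done.

Besides the shell and the picture viewer there is one more tool, called after "Emit:" by a JSON object that holds its "name" and its "arguments". carry_out: Moves the arm, as the interface text tells. Its arguments: {"type":"object","properties":{"targets":{"type":"array"},"squeeze":{"type":"number"}},"required":["targets"]}

```bash
ls; mkdir -p pics; cat > h.py <<'E'
import numpy as np, cv2
from bench import r, optics, workorder
from scipy.spatial.transform import Rotation as R
def cam(n):
    m=optics.camera_model(n); K=np.array(m["intrinsics"])
    if n=="wrist":
        s=r.observe(); T=np.eye(4); T[:3,:3]=R.from_euler('xyz',s["eef_rot"]).as_matrix(); T[:3,3]=s["ee_pos"]
        T=T@np.array(m["mount"])
    else:
        T=np.eye(4); T[:3,:3]=np.array(m["rotation"]); T[:3,3]=m["position"]
    return K,T
def shot(n):
    K,T=cam(n); im,d=optics.get_image(n); return im,d,K,T
def cloud(d,K,T):
    v,u=np.mgrid[:480,:640]; p=np.stack([(u-K[0,2])/K[0,0]*d,(v-K[1,2])/K[1,1]*d,d],-1)
    w=p@T[:3,:3].T+T[:3,3]; w[d<=0]=np.nan; return w
def onplane(px,z,K,T):
    q=T[:3,:3]@np.linalg.solve(K,[px[0],px[1],1.]); o=T[:3,3]; return o+q*(z-o[2])/q[2]
def st():
    s=r.observe(); return {k:np.round(s[k],4).tolist() for k in("time_s","ee_pos","eef_rot","contact_force","grip_width","gripper_force","joint_pos")}
E
python3 - <<'E'
from h import *
print(st())
for n in("scene","side","wrist"):
    im,d,K,T=shot(n); cv2.imwrite(f"pics/{n}0.png",im); np.savez(f"{n}0.npz",d=d,K=K,T=T,im=im)
    print(n,T.round(3).tolist(),K.round(1).tolist())
    if n!="wrist":
        for o in("ring_a1","post_a","tray","blade","stand","key_bowl","pill_box","bottle","kettlebell"):
            print(o,[(np.round(x["pixel"]).tolist(),round(x["p"],2)) for x in optics.spot_point(o,n)[:7]])
E
```

```text
pics
{'time_s': 0.0, 'ee_pos': [0.5497, 0.0, 0.1682], 'eef_rot': [-3.1404, -0.0001, 1.5708], 'contact_force': [0.379, 0.2167, -0.062], 'grip_width': 0.0941, 'gripper_force': 0.0, 'joint_pos': [-0.0666, 0.3005, 1.5216, -0.0, 1.3207, -0.0666]}
scene [[-2.217, -0.001, 0.975, 1.295], [-2.217, -0.001, 0.975, -0.452], [-2.217, -0.001, 0.975, 0.789], [0.0, 0.0, 0.0, 1.0]] [[554.3, 0.0, 324.0], [0.0, 554.3, 241.8], [0.0, 0.0, 1.0]]
ring_a1 [([439.0, 242.0], 0.65), ([434.0, 246.0], 0.53)]
post_a [([432.0, 248.0], 0.93), ([395.0, 223.0], 0.77)]
tray [([352.0, 262.0], 0.87), ([433.0, 246.0], 0.58)]
blade [([133.0, 363.0], 0.71)]
stand [([354.0, 266.0], 0.57)]
key_bowl [([227.0, 409.0], 0.68)]
pill_box [([281.0, 242.0], 0.87)]
bottle [([152.0, 274.0], 0.93), ([315.0, 272.0], 0.39)]
kettlebell [([301.0, 392.0], 0.56)]
side [[-2.123, 0.013, -3.024, 0.43], [-2.123, 0.013, -3.024, 1.006], [-2.123, 0.013, -3.024, 0.677], [0.0, 0.0, 0.0, 1.0]] [[519.5, 0.0, 319.8], [0.0, 519.5, 243.5], [0.0, 0.0, 1.0]]
ring_a1 [([279.0, 352.0], 0.84), ([277.0, 359.0], 0.81), ([319.0, 229.0], 0.53), ([267.0, 207.0], 0.18)]
post_a [([277.0, 366.0], 0.83), ([348.0, 366.0], 0.64)]
tray [([324.0, 295.0], 0.92)]
blade [([334.0, 197.0], 0.93), ([394.0, 282.0], 0.57)]
stand [([320.0, 300.0], 0.73), ([347.0, 362.0], 0.4)]
key_bowl [([318.0, 234.0], 0.68)]
pill_box [([394.0, 284.0], 0.84)]
bottle [([418.0, 216.0], 0.75), ([347.0, 369.0], 0.49), ([316.0, 239.0], 0.33)]
kettlebell [([244.0, 231.0], 0.78)]
wrist [[1.0, 0.0, 0.0, 0.55], [0.0, -0.959, -0.282, 0.083], [-0.0, 0.282, -0.959, 0.384], [0.0, 0.0, 0.0, 1.0]] [[343.0, 0.0, 318.1], [0.0, 343.0, 242.8], [0.0, 0.0, 1.0]]
```

```bash
sed -i "s/T\[:3,:3\]=np.array(m\[\"rotation\"\])/T[:3,:3]=R.from_euler('xyz',m[\"rotation\"]).as_matrix()/" h.py
python3 - <<'E'
from h import *
for n in("scene","side"):
    K,T=cam(n); z=np.load(f"{n}0.npz"); im=z["im"]; np.savez(f"{n}0.npz",d=z["d"],K=K,T=T,im=im)
    print(n,T.round(3).tolist()); w=cloud(z["d"],K,T); print(np.nanpercentile(w[...,2],[1,10,30,50,90]))
    L={"scene":dict(post_a=(432,248),post_b=(395,223),tray=(352,262),blade=(133,363),bowl=(227,409),pill=(281,242),bottle=(152,274),kb=(301,392)),
     "side":dict(post_a=(277,366),post_b=(348,366),tray=(324,295),blade=(334,197),bowl=(318,234),pill=(394,284),bottle=(418,216),kb=(244,231))}[n]
    for k,p in L.items(): print(k,onplane(p,0.012 if k=="tray" else 0,K,T).round(3))
E
```

```text
scene [[0.561, 0.499, -0.66, 1.295], [0.828, -0.337, 0.449, -0.452], [0.001, -0.799, -0.602, 0.789], [0.0, 0.0, 0.0, 1.0]]
[-0.75320522 -0.34914181 -0.00094048  0.00078275  0.17656894]
post_a [0.59  0.331 0.   ]
post_b [0.463 0.325 0.   ]
tray [0.539 0.137 0.012]
blade [ 0.538 -0.361  0.   ]
bowl [ 0.725 -0.263  0.   ]
pill [0.373 0.051 0.   ]
bottle [ 0.315 -0.243 -0.   ]
kb [ 0.766 -0.141  0.   ]
side [[-0.993, -0.05, 0.107, 0.43], [-0.117, 0.522, -0.845, 1.006], [-0.013, -0.851, -0.524, 0.677], [0.0, 0.0, 0.0, 1.0]]
[-0.75556919 -0.55105748 -0.00285111 -0.00115249  0.34728941]
post_a [0.595 0.341 0.   ]
post_b [0.468 0.327 0.   ]
tray [0.532 0.139 0.012]
blade [ 0.557 -0.344  0.   ]
bowl [ 0.578 -0.13   0.   ]
pill [0.386 0.069 0.   ]
bottle [ 0.32  -0.251  0.   ]
kb [ 0.771 -0.127  0.   ]
```

View pics/scene0.png

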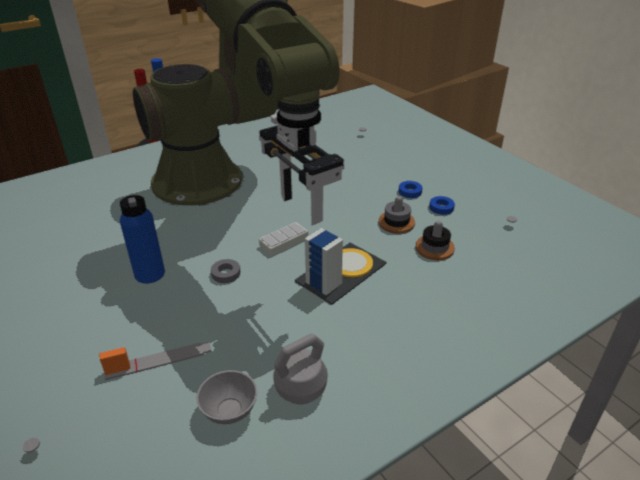

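View pics/side0.png

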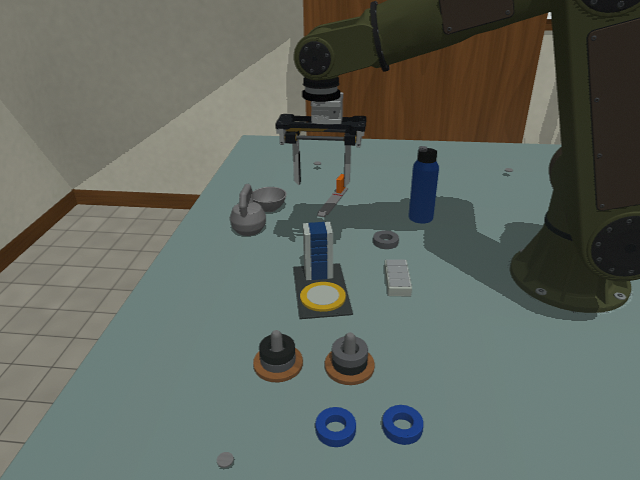

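View pics/wrist0.png

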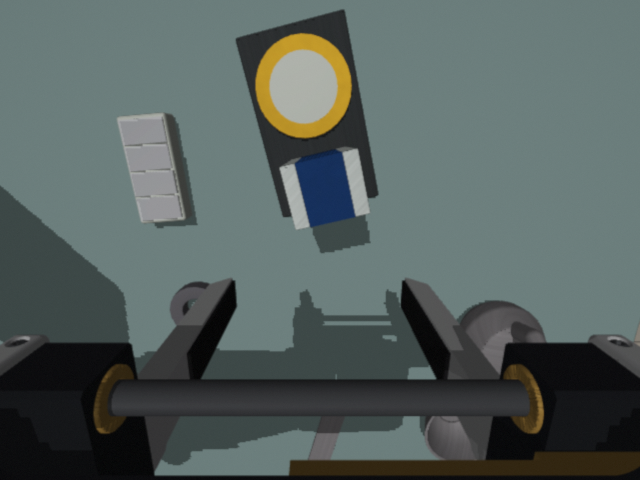

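```bash
cat >> h.py <<'E'
def load(n):
    z=np.load(n+".npz"); return z["im"],z["d"],z["K"],z["T"]
def circ(p):
    A=np.c_[2*p,np.ones(len(p))]; s=np.linalg.lstsq(A,(p**2).sum(1),rcond=None)[0]; return s[:2],np.sqrt(s[2]+s[:2]@s[:2])
def near(w,c,rad,z0,z1):
    m=(np.hypot(w[...,0]-c[0],w[...,1]-c[1])<rad)&(w[...,2]>z0)&(w[...,2]<z1); return m
E
python3 - <<'E'
from h import *
im,d,K,T=load("wrist0"); w=cloud(d,K,T)
hsv=cv2.cvtColor(im,cv2.COLOR_BGR2HSV)
y=((hsv[...,0]>18)&(hsv[...,0]<35)&(hsv[...,1]>150)&(hsv[...,2]>120)); y[260:]=0
c=max(cv2.findContours(y.astype(np.uint8),0,2)[0],key=cv2.contourArea)[:,0]
q=np.array([onplane(p,.012,K,T)[:2] for p in c]); print("tray",circ(q), "z",np.nanmedian(w[80:95,295:310,2]))
m=near(w,(.56,.05),.08,.115,.135); p=w[m][:,:2]; print("block top",m.sum(),cv2.minAreaRect(p.astype(np.float32)),np.nanmedian(w[m][:,2]))
for n in("scene0","side0"):
    im,d,K,T=load(n); w=cloud(d,K,T); print(n,"shelf z",np.nanmedian(w[near(w,(.6,.2),.05,-.02,.009)][:,2]))
    for nm,cc in(("a",(.592,.336)),("b",(.465,.326))):
        m=near(w,cc,.065,.004,.1); zz=w[m][:,2]; print(nm,np.histogram(zz,np.arange(.004,.09,.006))[0])
        m=near(w,cc,.05,.042,.052); print("  top ring",circ(w[m][:,:2]),cv2.minEnclosingCircle(w[m][:,:2].astype(np.float32)),im[m].mean(0))
        m=near(w,cc,.04,.055,.08); print("  post",w[m].mean(0).round(4), w[m][:,2].max())
    b=optics.recognise("ring_c",n[:-1]); print([(np.round(x["rect"]).tolist(),round(x["p"],2)) for x in b[:8]])
im=cv2.imread("pics/scene0.png"); cv2.imwrite("pics/crop1.png",cv2.resize(im[165:275,370:480],None,fx=5,fy=5,interpolation=2))
E
```

```text
tray (array([0.53444075, 0.1357546 ]), np.float64(0.04750251972532405)) z 0.012414077802731127
block top 5227 ((0.555233359336853, 0.04829777777194977), (0.06020837277173996, 0.05015140026807785), 13.206497192382812) 0.12367428785477735
scene0 shelf z 0.0010364578232542332
a [184 205  60  62  58  68 153 182  17  22  18  30  13   0]
  top ring (array([0.59637291, 0.33346415]), np.float64(0.024451523725798615)) ((0.5962270498275757, 0.3349035978317261), 0.03433220833539963) [34.46511628 35.20265781 35.02325581]
  post [0.5982 0.3309 0.0681] 0.0790685765811221
b [155 181  53  52  61  58 138 152  18  17  18  27   8   0]
  top ring (array([0.46838508, 0.32584785]), np.float64(0.024449521386913357)) ((0.46865493059158325, 0.3270195722579956), 0.03440646454691887) [84.65543071 82.82022472 83.61423221]
  post [0.4704 0.3238 0.0674] 0.07839545633638922
[([212.0, 260.0, 242.0, 282.0], 0.56)]
side0 shelf z -0.0010802512201467107
a [527 140  84 100 100 119 499  77  31  27  40  51   8   0]
  top ring (array([0.59496845, 0.3353229 ]), np.float64(0.024425902343034173)) ((0.5954558849334717, 0.33434510231018066), 0.03316397964954376) [38.67870722 40.07034221 37.03802281]
  post [0.5942 0.3391 0.0674] 0.07766450535797786
b [556 130  82 102 104 124 522  60  30  31  36  59   4   0]
  top ring (array([0.46685676, 0.32781748]), np.float64(0.024322975395348483)) ((0.4670097827911377, 0.32761985063552856), 0.033620696514844894) [82.7891791  81.40298507 79.28171642]
  post [0.4666 0.3318 0.0672] 0.07705494112174338
[([371.0, 230.0, 400.0, 252.0], 0.7)]
```

View pics/crop1.png

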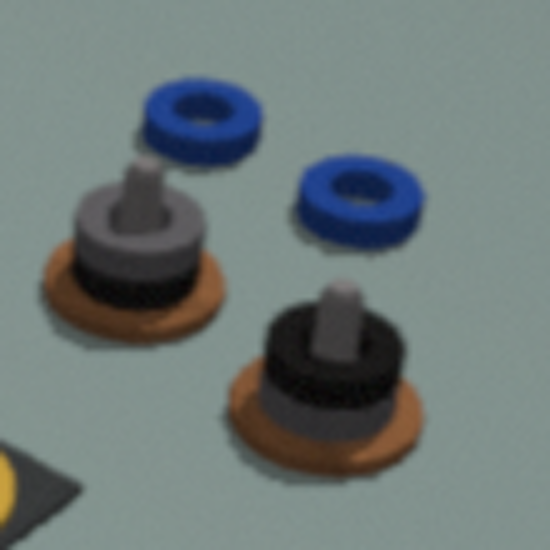

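Ring candidates in scene0: post_a black over grey (437,238), post_b grey over black (397,214), loose grey (225,271); the blue look-alikes (410,188) and (442,205) are excluded. The crop confirms two rings on each post, so 5 rings and slot5. Next I turn to the stand's yaw and look at the posts.

Emit:
{"name": "carry_out", "arguments": {"targets": [{"x": 0.04, "z": -0.01, "az": -0.06}, {"x": 0.08, "z": -0.02, "az": -0.12}, {"x": 0.12, "z": -0.03, "az": -0.18}, {"x": 0.16, "z": -0.03, "az": -0.232}, {"x": 0.18, "y": 0.005, "z": -0.03, "az": -0.232}]}}

```text
invalid input at $.targets[0]: expected keys x, y, z, ax, ay, az, hand
```

Emit:
{"name": "carry_out", "arguments": {"targets": [{"x": 0.03}, {"x": 0.05}, {"x": 0.05}, {"x": 0.05}, {"x": 0.05}]}}

```text
invalid input at $.targets[0]: expected keys x, y, z, ax, ay, az, hand
```

```bash
cat > look.py <<'E'
from h import *
import sys
# usage: look.py name ztop cx cy ... : fit ring tops (plane z) near given centres with the wrist camera
def fit(w,c,z):
    # boundary of ring-top points: annulus centroid after symmetric trimming
    m=near(w,c,.045,z-.005,z+.006); p=w[m][:,:2]
    if len(p)<50: return None
    e,rad=cv2.minEnclosingCircle(p.astype(np.float32))
    # robust outer edge: per-angle max radius about e, circle fit
    e=np.array(e)
    for _ in range(4):
        v=p-e; a=np.degrees(np.arctan2(v[:,1],v[:,0])).astype(int)//6; rr=np.hypot(*v.T)
        o=np.array([p[a==k][np.argmax(rr[a==k])] for k in np.unique(a)])
        cc,R0=circ(o); e=cc
    return e.round(4),R0.round(4),len(p),np.median(w[m][:,2]).round(4),im[m].mean(0).round()
name=sys.argv[1]; im,d,K,T=shot("wrist"); cv2.imwrite(f"pics/{name}.png",im); np.savez(name+".npz",im=im,d=d,K=K,T=T)
w=cloud(d,K,T); a=list(map(float,sys.argv[2:]))
print(st())
for i in range(0,len(a),3): print(fit(w,a[i+1:i+3],a[i]))
E
python3 look.py w1 .046 .596 .334 .046 .468 .327
```

```text
{'time_s': 1.2, 'ee_pos': [0.55, 0.0, 0.1687], 'eef_rot': [-3.1416, -0.0, 1.5708], 'contact_force': [-0.1783, 0.308, -0.2559], 'grip_width': 0.094, 'gripper_force': 0.0, 'joint_pos': [-0.0666, 0.2999, 1.521, 0.0, 1.3207, -0.0666]}
None
None
```

View pics/w1.png

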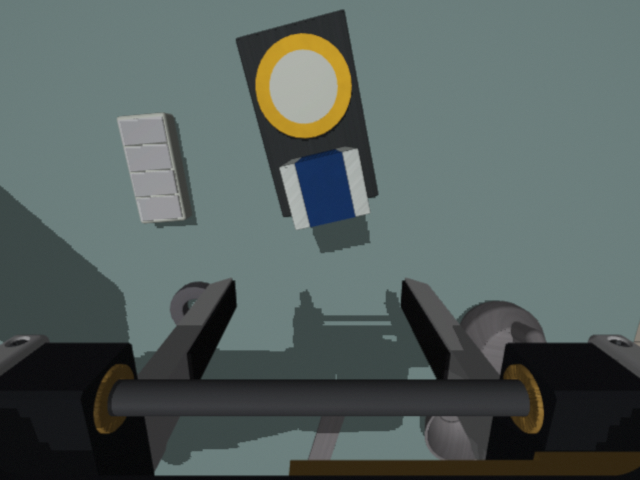

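The moves were refused because every row needs all seven keys, so the view hasn't changed.

Emit:
{"name": "carry_out", "arguments": {"targets": [{"x": 0.04, "y": 0, "z": -0.01, "ax": 0, "ay": 0, "az": -0.06, "hand": 0.094}, {"x": 0.08, "y": 0, "z": -0.02, "ax": 0, "ay": 0, "az": -0.12, "hand": 0.094}, {"x": 0.12, "y": 0, "z": -0.03, "ax": 0, "ay": 0, "az": -0.18, "hand": 0.094}, {"x": 0.16, "y": 0.005, "z": -0.03, "ax": 0, "ay": 0, "az": -0.232, "hand": 0.094}, {"x": 0.18, "y": 0.005, "z": -0.03, "ax": 0, "ay": 0, "az": -0.232, "hand": 0.094}]}}

```text
time_s: 1.7
ee_pos: [0.5549, 0.1828, 0.1989]
eef_rot: [3.141, -0.0, 1.807]
contact_force: [0.6, 0.1, -0.7]
grip_width: 0.0941
gripper_force: 0.0
```

Emit:
{"name": "carry_out", "arguments": {"targets": [{"x": 0.03, "y": 0, "z": 0, "ax": 0, "ay": 0, "az": 0, "hand": 0.094}, {"x": 0.05, "y": 0, "z": 0, "ax": 0, "ay": 0, "az": 0, "hand": 0.094}, {"x": 0.05, "y": 0, "z": 0, "ax": 0, "ay": 0, "az": 0, "hand": 0.094}, {"x": 0.05, "y": 0, "z": 0, "ax": 0, "ay": 0, "az": 0, "hand": 0.094}, {"x": 0.05, "y": 0, "z": 0, "ax": 0, "ay": 0, "az": 0, "hand": 0.094}]}}

```text
time_s: 2.2
ee_pos: [0.5438, 0.2278, 0.1988]
eef_rot: [3.142, 0.0, 1.802]
contact_force: [0.3, 0.3, 0.0]
grip_width: 0.0939
gripper_force: 0.0
```

```bash
python3 look.py w2 .046 .596 .334 .046 .468 .327
```

```text
{'time_s': 2.25, 'ee_pos': [0.5438, 0.2277, 0.1988], 'eef_rot': [3.1415, 0.0001, 1.8017], 'contact_force': [-0.2547, 0.1629, -0.3176], 'grip_width': 0.0939, 'gripper_force': 0.0, 'joint_pos': [0.3345, 0.3687, 1.36, -0.0001, 1.4128, 0.1036]}
(array([0.5933, 0.3341]), np.float64(0.0314), 2401, np.float64(0.0456), array([16., 18., 20.]))
(array([0.4653, 0.3267]), np.float64(0.0315), 2546, np.float64(0.0456), array([85., 81., 84.]))
```

View pics/w2.png

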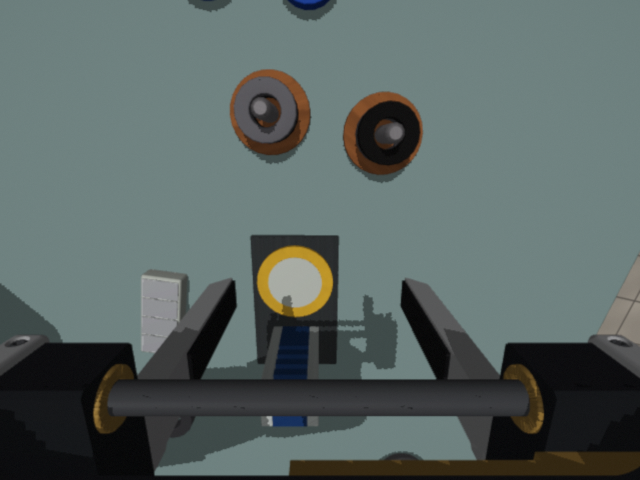

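The view shows post_b's grey ring on top at (264,109), post_a's black ring on top at (388,133), the tray at (295,281) and the block below it. The fits agree with the expected radius and height. Next I compute the moves.

```bash
cat > tray.py <<'E'
from h import *
def tray(im,K,T):
    hsv=cv2.cvtColor(im,cv2.COLOR_BGR2HSV); y=((hsv[...,0]>18)&(hsv[...,0]<35)&(hsv[...,1]>150)&(hsv[...,2]>90))
    y[440:]=0
    c=np.vstack(cv2.findContours(y.astype(np.uint8),0,2)[0])[:,0]
    q=np.array([onplane(p,.012,K,T)[:2] for p in c])
    cc,R0=circ(q); k=abs(np.hypot(*(q-cc).T)-R0)<.004; return circ(q[k])
E
cat >> h.py <<'E'
def go(*tg):
    s=r.observe(); p=np.array(s["ee_pos"]); M=R.from_euler('xyz',s["eef_rot"]).as_matrix()
    for t in tg:
        t=np.array(t,float); print("tool shift to",t.round(4),":",(M.T@(t-p)).round(4)); p=t
E
python3 - <<'E'
from h import *; from tray import tray
im,d,K,T=load("w2"); print(tray(im,K,T))
w=cloud(d,K,T)
print("base b/a z9..11", [circ(w[near(w,c,.06,.007,.013)][:,:2])[0].round(4) for c in((.593,.334),(.465,.327))])
go((.5933,.3341,.12),(.5933,.3341,.031),(.5933,.3341,.15),(.5344,.1358,.15))
go((.4653,.3267,.12))
E
```

```text
(array([ 0.63506223, -0.16173404]), np.float64(0.3304332006989711))
base b/a z9..11 [array([0.5943, 0.3346]), array([0.4643, 0.3271])]
tool shift to [0.5933 0.3341 0.12  ] : [0.0922 0.0725 0.0788]
tool shift to [0.5933 0.3341 0.031 ] : [ 0.    -0.     0.089]
tool shift to [0.5933 0.3341 0.15  ] : [-0.     0.    -0.119]
tool shift to [0.5344 0.1358 0.15  ] : [-0.1796 -0.1027  0.    ]
tool shift to [0.4653 0.3267 0.12  ] : [ 0.1143 -0.0538  0.0788]
```

Emit:
{"name": "carry_out", "arguments": {"targets": [{"x": 0.03, "y": 0.024, "z": 0.02, "ax": 0, "ay": 0, "az": 0, "hand": 0.094}, {"x": 0.06, "y": 0.048, "z": 0.05, "ax": 0, "ay": 0, "az": 0, "hand": 0.094}, {"x": 0.092, "y": 0.0725, "z": 0.079, "ax": 0, "ay": 0, "az": 0, "hand": 0.094}, {"x": 0.092, "y": 0.0725, "z": 0.079, "ax": 0, "ay": 0, "az": 0, "hand": 0.094}, {"x": 0.092, "y": 0.0725, "z": 0.079, "ax": 0, "ay": 0, "az": 0, "hand": 0.094}]}}

```text
time_s: 2.75
ee_pos: [0.5929, 0.3343, 0.1186]
eef_rot: [-3.14, 0.001, 1.803]
contact_force: [0.7, -0.5, 0.3]
grip_width: 0.0937
gripper_force: 0.0
```

Emit:
{"name": "carry_out", "arguments": {"targets": [{"x": 0, "y": 0, "z": 0.025, "ax": 0, "ay": 0, "az": 0, "hand": 0.094}, {"x": 0, "y": 0, "z": 0.05, "ax": 0, "ay": 0, "az": 0, "hand": 0.094}, {"x": 0, "y": 0, "z": 0.075, "ax": 0, "ay": 0, "az": 0, "hand": 0.094}, {"x": 0, "y": 0, "z": 0.089, "ax": 0, "ay": 0, "az": 0, "hand": 0.094}, {"x": 0, "y": 0, "z": 0.089, "ax": 0, "ay": 0, "az": 0, "hand": 0.07}]}}

```text
time_s: 3.25
ee_pos: [0.5928, 0.3337, 0.0307]
eef_rot: [-3.141, 0.0, 1.802]
contact_force: [0.1, 0.1, -0.3]
grip_width: 0.0892
gripper_force: 0.0
```

Emit:
{"name": "carry_out", "arguments": {"targets": [{"x": 0, "y": 0, "z": 0, "ax": 0, "ay": 0, "az": 0, "hand": 0.06}, {"x": 0, "y": 0, "z": 0, "ax": 0, "ay": 0, "az": 0, "hand": 0.05}, {"x": 0, "y": 0, "z": 0, "ax": 0, "ay": 0, "az": 0, "hand": 0.05}, {"x": 0, "y": 0, "z": 0, "ax": 0, "ay": 0, "az": 0, "hand": 0.05}, {"x": 0, "y": 0, "z": 0, "ax": 0, "ay": 0, "az": 0, "hand": 0.05}], "squeeze": 40}}

```text
time_s: 3.75
ee_pos: [0.593, 0.3349, 0.0311]
eef_rot: [3.141, -0.0, 1.803]
contact_force: [-0.1, 0.3, -0.6]
grip_width: 0.0515
gripper_force: 0.0
```

Emit:
{"name": "carry_out", "arguments": {"targets": [{"x": 0, "y": 0, "z": -0.02, "ax": 0, "ay": 0, "az": 0, "hand": 0.05}, {"x": 0, "y": 0, "z": -0.05, "ax": 0, "ay": 0, "az": 0, "hand": 0.05}, {"x": 0, "y": 0, "z": -0.08, "ax": 0, "ay": 0, "az": 0, "hand": 0.05}, {"x": 0, "y": 0, "z": -0.119, "ax": 0, "ay": 0, "az": 0, "hand": 0.05}, {"x": 0, "y": 0, "z": -0.119, "ax": 0, "ay": 0, "az": 0, "hand": 0.05}]}}

```text
time_s: 4.25
ee_pos: [0.5947, 0.3359, 0.156]
eef_rot: [3.133, -0.002, 1.803]
contact_force: [1.1, -0.6, 0.7]
grip_width: 0.0503
gripper_force: 0.0
```

```bash
sed -i 's/y\[440:\]=0/y[350:]=0; n,L,S,_=cv2.connectedComponentsWithStats(y.astype(np.uint8)); y=L==1+np.argmax(S[1:,4])/' tray.py; python3 - <<'E'
from h import *
from tray import tray
im,d,K,T=load("w2"); print(tray(im,K,T)); im,d,K,T=load("wrist0"); print(tray(im,K,T))
E
python3 look.py w3 .165 .5933 .3341 .028 .5933 .3341 .046 .4653 .3267
```

```text
(array([0.53445022, 0.13638658]), np.float64(0.047943781887523004))
(array([0.5344401 , 0.13564361]), np.float64(0.04774784339766028))
{'time_s': 4.3, 'ee_pos': [0.5939, 0.3354, 0.1527], 'eef_rot': [3.1368, -0.0011, 1.8029], 'contact_force': [-0.0358, 0.3586, -0.8709], 'grip_width': 0.05, 'gripper_force': 0.0, 'joint_pos': [0.4604, 0.6113, 1.1122, -0.0, 1.4131, 0.2283]}
None
(array([0.5906, 0.3452]), np.float64(0.0216), 168, np.float64(0.0272), array([40., 40., 44.]))
(array([0.4654, 0.3269]), np.float64(0.0315), 2557, np.float64(0.0456), array([86., 82., 84.]))
```

View pics/w3.png

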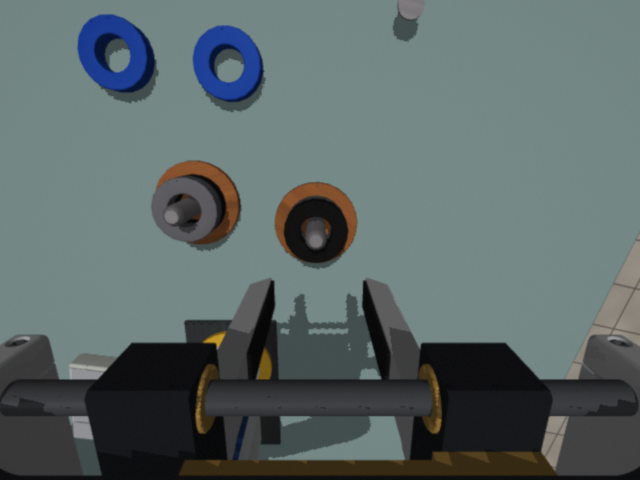

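```bash
python3 - <<'E'
from h import *
s=r.observe(); p=np.array(s["ee_pos"]); M=R.from_euler('xyz',s["eef_rot"]).as_matrix()
im,d,K,T=load("w3"); w=cloud(d,K,T); t=(w-p)@M
for v in (275,282,290,300,320,335):
    print(v,[(u,t[v,u].round(3).tolist()) for u in (245,255,264,270,274,364,368,375,385)])
print(T.round(3),optics.camera_model("wrist"))
print(look:=None)
w3=w; m=near(w,(.5933,.334),.06,.03,.06); print(np.histogram(w[m][:,2],np.arange(.03,.06,.003)), circ(w[m&(abs(w[...,2]-.046)<.004)][:,:2]))
E
```

```text
275 [(245, [-0.064, -0.084, 0.153]), (255, [-0.064, -0.072, 0.153]), (264, [-0.064, -0.061, 0.152]), (270, [-0.064, -0.055, 0.153]), (274, [-0.064, -0.05, 0.152]), (364, [-0.065, 0.055, 0.153]), (368, [-0.065, 0.059, 0.154]), (375, [-0.064, 0.067, 0.152]), (385, [-0.065, 0.079, 0.154])]
282 [(245, [-0.073, -0.084, 0.153]), (255, [0.01, -0.034, -0.046]), (264, [0.011, -0.029, -0.046]), (270, [0.01, -0.026, -0.046]), (274, [0.008, -0.024, -0.04]), (364, [0.009, 0.026, -0.043]), (368, [0.011, 0.028, -0.047]), (375, [0.011, 0.031, -0.047]), (385, [-0.074, 0.08, 0.154])]
290 [(245, [-0.083, -0.085, 0.153]), (255, [0.01, -0.032, -0.056]), (264, [0.011, -0.027, -0.057]), (270, [0.009, -0.025, -0.054]), (274, [0.004, -0.024, -0.042]), (364, [0.005, 0.026, -0.045]), (368, [0.009, 0.027, -0.053]), (375, [0.01, 0.03, -0.056]), (385, [0.011, 0.035, -0.057])]
300 [(245, [0.011, -0.035, -0.069]), (255, [0.01, -0.03, -0.068]), (264, [0.01, -0.026, -0.067]), (270, [0.006, -0.024, -0.058]), (274, [-0.002, -0.024, -0.043]), (364, [0.001, 0.026, -0.048]), (368, [0.007, 0.026, -0.061]), (375, [0.011, 0.
[... 790 characters left out ...]
       , 318.14278718],
       [  0.        , 342.9789704 , 242.81779124],
       [  0.        ,   0.        ,   1.        ]]), 'mount': array([[ 9.16929841e-05, -9.59349289e-01, -2.82221425e-01,
         8.34129621e-02],
       [ 9.99999995e-01,  9.67607705e-05, -4.01951327e-06,
        -2.48776543e-04],
       [ 3.11640797e-05, -2.82221423e-01,  9.59349294e-01,
        -2.15714748e-01],
       [ 0.00000000e+00,  0.00000000e+00,  0.00000000e+00,
         1.00000000e+00]])}
None
(array([  43,   47,   40,   60,  532, 1838,   17,   11,   16]), array([0.03 , 0.033, 0.036, 0.039, 0.042, 0.045, 0.048, 0.051, 0.054,
       0.057])) (array([0.59345595, 0.33457241]), np.float64(0.02486688809162752))
```

```bash
python3 - <<'E'
from h import *
for n in("scene0","side0"):
    im,d,K,T=load(n); w=cloud(d,K,T)
    m=(abs(w[...,0]-.55)<.075)&(abs(w[...,1])<.02)&(w[...,2]>.13)&(w[...,2]<.26); 
    for lo,hi in((.48,.55),(.55,.63)):
        k=m&(w[...,0]>lo)&(w[...,0]<hi); zz=w[k]; print(n,k.sum(),zz[:,2].min().round(4),zz[:,0].min(),zz[:,0].max(),np.histogram(zz[:,2],np.arange(.13,.26,.01))[0])
K,T=cam("scene"); im,d,K,T=shot("scene"); w=cloud(d,K,T)
s=r.observe(); p=s["ee_pos"]; m=near(w,p[:2],.06,p[2]-.03,p[2]+.08); print(p,w[m][:,2].min(), np.histogram(w[m][:,2]-p[2],np.arange(-.03,.08,.01))[0])
E
```

```text
scene0 270 0.2051 0.4905863825659619 0.5074570412447491 [ 0  0  0  0  0  0  0 18 49 49 52 50]
scene0 268 0.2075 0.5972365038343719 0.6129999225588397 [ 0  0  0  0  0  0  0  4 35 57 55 55]
side0 136 0.2033 0.4918121870196143 0.5031971169535052 [ 0  0  0  0  0  0  0  6 23 24 29 26]
side0 162 0.2048 0.5978588814773733 0.6110538950132801 [ 0  0  0  0  0  0  0 11 32 27 32 29]
[0.59308463 0.3349972  0.15036878] 0.1902064388984921 [ 0  0  0  0  0  0  1 48 76 76]
```

```bash
python3 - <<'E'
from h import *
for n in("scene0","side0"):
    im,d,K,T=load(n); w=cloud(d,K,T)
    for z in np.arange(.2,.36,.01):
        m=(abs(w[...,0]-.55)<.12)&(abs(w[...,1])<.08)&(abs(w[...,2]-z-.005)<.005); q=w[m]
        if len(q): print(n,round(z-.1687,3),len(q),"x",(np.percentile(q[:,0],[1,99])-.55).round(3),"y",np.percentile(q[:,1],[1,99]).round(3), "inner |x|",abs(q[:,0]-.55).min().round(3))
E
```

```text
scene0 0.031 22 x [-0.052  0.054] y [-0.007  0.011] inner |x| 0.045
scene0 0.041 84 x [-0.057  0.061] y [-0.009  0.012] inner |x| 0.043
scene0 0.051 106 x [-0.056  0.061] y [-0.009  0.012] inner |x| 0.044
scene0 0.061 107 x [-0.058  0.061] y [-0.008  0.011] inner |x| 0.044
scene0 0.071 105 x [-0.058  0.062] y [-0.009  0.011] inner |x| 0.043
scene0 0.081 114 x [-0.056  0.061] y [-0.008  0.012] inner |x| 0.043
scene0 0.091 118 x [-0.058  0.062] y [-0.008  0.012] inner |x| 0.045
scene0 0.101 109 x [-0.058  0.062] y [-0.008  0.012] inner |x| 0.045
scene0 0.111 82 x [-0.058  0.062] y [-0.008  0.012] inner |x| 0.045
scene0 0.121 22 x [-0.059 -0.046] y [-0.007  0.011] inner |x| 0.046
scene0 0.131 174 x [-0.077  0.083] y [-0.032  0.034] inner |x| 0.046
scene0 0.141 415 x [-0.076  0.083] y [-0.032  0.034] inner |x| 0.0
scene0 0.151 381 x [-0.077  0.088] y [-0.032  0.033] inner |x| 0.001
scene0 0.161 371 x [-0.082  0.09 ] y [-0.033  0.033] inner |x| 0.001
scene0 0.171 1053 x [-0.086  0.09 ] y [-0.032  0.032] inner |x| 0.0
scene0 0.181 243 x [-0.039  0.019] y [-0.021  0.025] inner |x| 0.001
sid
[... 359 characters left out ...]
59] y [-0.004  0.014] inner |x| 0.047
side0 0.091 62 x [-0.058  0.059] y [-0.006  0.013] inner |x| 0.047
side0 0.101 65 x [-0.058  0.06 ] y [-0.005  0.013] inner |x| 0.046
side0 0.111 59 x [-0.058  0.061] y [-0.006  0.015] inner |x| 0.049
side0 0.121 51 x [-0.066  0.069] y [-0.005  0.014] inner |x| 0.048
side0 0.131 97 x [-0.079  0.08 ] y [-0.018  0.038] inner |x| 0.048
side0 0.141 444 x [-0.078  0.08 ] y [-0.022  0.037] inner |x| 0.0
side0 0.151 291 x [-0.083  0.085] y [0.001 0.037] inner |x| 0.001
side0 0.161 390 x [-0.086  0.086] y [-0.018  0.038] inner |x| 0.0
side0 0.171 721 x [-0.086  0.088] y [-0.029  0.036] inner |x| 0.0
side0 0.181 159 x [-0.039  0.018] y [0.002 0.027] inner |x| 0.0
```

The physical fingertips and the gripper body sit about 36 mm behind the reported TCP. All three cameras agree, and the body lies 96 mm behind the tips as specified. The first close therefore happened above the ring. From here I use tip z = reported z + 0.036.

Emit:
{"name": "carry_out", "arguments": {"targets": [{"x": 0, "y": -0.001, "z": 0, "ax": 0, "ay": 0, "az": 0, "hand": 0.094}, {"x": 0, "y": -0.001, "z": 0, "ax": 0, "ay": 0, "az": 0, "hand": 0.094}, {"x": 0, "y": -0.001, "z": 0, "ax": 0, "ay": 0, "az": 0, "hand": 0.094}, {"x": 0, "y": -0.001, "z": 0.03, "ax": 0, "ay": 0, "az": 0, "hand": 0.094}, {"x": 0, "y": -0.001, "z": 0.06, "ax": 0, "ay": 0, "az": 0, "hand": 0.094}]}}

```text
time_s: 4.85
ee_pos: [0.5921, 0.3347, 0.0892]
eef_rot: [3.141, -0.0, 1.803]
contact_force: [1.1, -0.3, -1.5]
grip_width: 0.0867
gripper_force: 0.0
```

Emit:
{"name": "carry_out", "arguments": {"targets": [{"x": 0, "y": 0, "z": 0.03, "ax": 0, "ay": 0, "az": 0, "hand": 0.094}, {"x": 0, "y": 0, "z": 0.06, "ax": 0, "ay": 0, "az": 0, "hand": 0.094}, {"x": 0, "y": 0, "z": 0.085, "ax": 0, "ay": 0, "az": 0, "hand": 0.094}, {"x": 0, "y": 0, "z": 0.095, "ax": 0, "ay": 0, "az": 0, "hand": 0.094}, {"x": 0, "y": 0, "z": 0.095, "ax": 0, "ay": 0, "az": 0, "hand": 0.07}]}}

```text
time_s: 5.35
ee_pos: [0.5913, 0.3343, -0.0067]
eef_rot: [-3.139, 0.001, 1.803]
contact_force: [-0.2, 0.4, 0.2]
grip_width: 0.0891
gripper_force: 0.0
```

Emit:
{"name": "carry_out", "arguments": {"targets": [{"x": 0, "y": 0, "z": 0, "ax": 0, "ay": 0, "az": 0, "hand": 0.06}, {"x": 0, "y": 0, "z": 0, "ax": 0, "ay": 0, "az": 0, "hand": 0.05}, {"x": 0, "y": 0, "z": 0, "ax": 0, "ay": 0, "az": 0, "hand": 0.05}, {"x": 0, "y": 0, "z": 0, "ax": 0, "ay": 0, "az": 0, "hand": 0.05}, {"x": 0, "y": 0, "z": 0, "ax": 0, "ay": 0, "az": 0, "hand": 0.05}], "squeeze": 40}}

```text
time_s: 5.85
ee_pos: [0.5925, 0.335, -0.004]
eef_rot: [3.14, -0.0, 1.803]
contact_force: [-0.2, -0.3, 7.4]
grip_width: 0.0635
gripper_force: 40.0
```

Emit:
{"name": "carry_out", "arguments": {"targets": [{"x": 0, "y": 0, "z": -0.02, "ax": 0, "ay": 0, "az": 0, "hand": 0.05}, {"x": 0, "y": 0, "z": -0.05, "ax": 0, "ay": 0, "az": 0, "hand": 0.05}, {"x": 0, "y": 0, "z": -0.08, "ax": 0, "ay": 0, "az": 0, "hand": 0.05}, {"x": 0, "y": 0, "z": -0.1, "ax": 0, "ay": 0, "az": 0, "hand": 0.05}, {"x": 0, "y": 0, "z": -0.1, "ax": 0, "ay": 0, "az": 0, "hand": 0.05}]}}

```text
time_s: 6.35
ee_pos: [0.5931, 0.3353, 0.0981]
eef_rot: [3.137, -0.001, 1.803]
contact_force: [0.0, 0.2, -0.5]
grip_width: 0.0638
gripper_force: 40.0
```

Emit:
{"name": "carry_out", "arguments": {"targets": [{"x": 0, "y": 0, "z": 0, "ax": 0, "ay": 0, "az": 0, "hand": 0.05}, {"x": -0.03, "y": -0.02, "z": -0.02, "ax": 0, "ay": 0, "az": 0, "hand": 0.05}, {"x": -0.07, "y": -0.04, "z": -0.05, "ax": 0, "ay": 0, "az": 0, "hand": 0.05}, {"x": -0.1, "y": -0.06, "z": -0.06, "ax": 0, "ay": 0, "az": 0, "hand": 0.05}, {"x": -0.1, "y": -0.06, "z": -0.06, "ax": 0, "ay": 0, "az": 0, "hand": 0.05}]}}

```text
time_s: 6.85
ee_pos: [0.5561, 0.2203, 0.1554]
eef_rot: [3.141, 0.0, 1.8]
contact_force: [0.1, 0.7, -0.5]
grip_width: 0.0636
gripper_force: 40.0
```

```bash
python3 look.py w4 .2 .58 .22 .028 .5933 .3341 .046 .4653 .3267; python3 - <<'E'
from h import *; from tray import tray
im,d,K,T=load("w4"); print(tray(im,K,T)); w=cloud(d,K,T); s=r.observe(); p=np.array(s["ee_pos"]); M=R.from_euler('xyz',s["eef_rot"]).as_matrix(); t=(w-p)@M
m=(abs(t[...,0])<.06)&(abs(t[...,1])<.028)&(t[...,2]>-.09)&(t[...,2]<0); q=t[m]
print(np.histogram(q[:,2],np.arange(-.09,.001,.005)))
k=abs(q[:,2]+.053)<.006; print(q[k][:,2].mean(), circ(q[k][:,:2]),np.percentile(q[k],[1,99],axis=0))
E
```

```text
{'time_s': 6.9, 'ee_pos': [0.5563, 0.222, 0.1544], 'eef_rot': [-3.1412, 0.0001, 1.8006], 'contact_force': [-0.1282, 1.2049, -0.8527], 'grip_width': 0.0634, 'gripper_force': 39.9995, 'joint_pos': [0.3186, 0.4205, 1.3916, -0.0, 1.3298, 0.0888]}
(array([0.5613, 0.2201]), np.float64(0.0295), 6532, np.float64(0.2049), array([19., 19., 20.]))
(array([0.5935, 0.334 ]), np.float64(0.0314), 2724, np.float64(0.0276), array([90., 87., 90.]))
(array([0.4653, 0.3265]), np.float64(0.0315), 3376, np.float64(0.0456), array([97., 94., 96.]))
(array([0.51898554, 0.15086908]), np.float64(0.028292331095269442))
(array([   0,    0,    0,    0,    0,    0,    0, 5845, 1666,  523,  477,
         51,    0,    0,    0,    0,    0,    0]), array([-9.00000000e-02, -8.50000000e-02, -8.00000000e-02, -7.50000000e-02,
       -7.00000000e-02, -6.50000000e-02, -6.00000000e-02, -5.50000000e-02,
       -5.00000000e-02, -4.50000000e-02, -4.00000000e-02, -3.50000000e-02,
       -3.00000000e-02, -2.50000000e-02, -2.00000000e-02, -1.50000000e-02,
       -1.00000000e-02, -5.00000000e-03,  8.32667268e-17]))
-0.05051527888577602 (array([-0.00157881, -0.00044362]), np.float64(0.024523341028257224)) [[-0.03208774 -0.02727034 -0.05202752]
 [ 0.02819619  0.02715944 -0.04754465]]
```

View pics/w4.png

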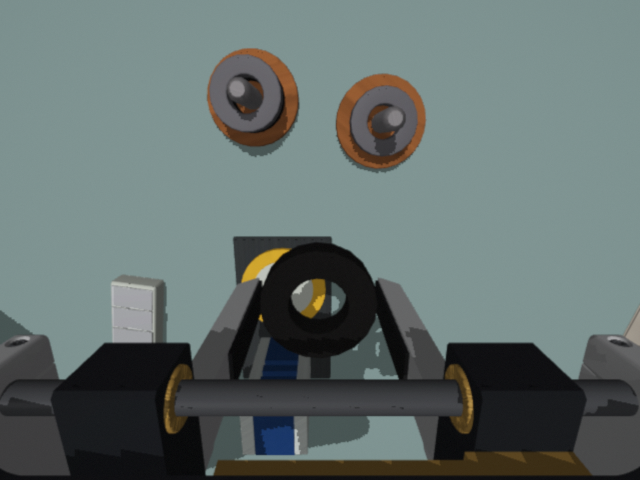

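The black ring is held centred at (318,300), the grey lower ring is left on post_a, and the tray lies behind the held ring.

```bash
cat > held.py <<'E'
from h import *
import sys
def hole(im,d,K,T,p,M):
    w=cloud(d,K,T); t=(w-p)@M
    m=(np.hypot(t[...,0],t[...,1])<.04)&(t[...,2]>-.062)&(t[...,2]<-.03)
    q=t[m]; h=np.histogram(q[:,2],np.arange(-.062,-.029,.001)); zt=h[1][h[0].argmax()]+.0005
    top=np.median(q[abs(q[:,2]-zt)<.002][:,2])
    s=((t[...,2]<top+.003)&m).astype(np.uint8)
    cs,hi=cv2.findContours(s,cv2.RETR_CCOMP,cv2.CHAIN_APPROX_NONE)
    c=max([c for c,x in zip(cs,hi[0]) if x[3]>=0],key=cv2.contourArea)[:,0]
    P=np.array([onplane(x,p[2]-top,K,T) for x in c]); P=(P-p)@M
    return top,circ(P[:,:2])
def measure(name=None):
    s=r.observe(); p=np.array(s["ee_pos"]); M=R.from_euler('xyz',s["eef_rot"]).as_matrix()
    im,d,K,T=shot("wrist"); 
    if name: cv2.imwrite(f"pics/{name}.png",im); np.savez(name+".npz",im=im,d=d,K=K,T=T)
    top,(c,R0)=hole(im,d,K,T,p,M); print("held top",top.round(4),"centre",c.round(4),"hole R",R0.round(4)); return top,c,M,p
E
cat > place.py <<'E'
# place.py zunder [tx ty] : shift to put held ring over tray; prints tool shifts
from held import *
from tray import tray
a=list(map(float,sys.argv[1:])); top,c,M,p=measure(); tr=np.array(a[1:3]) if len(a)>2 else np.array([.53445,.1360])
tgt=tr-(M@[c[0],c[1],0])[:2]; go((*tgt,p[2]),(*tgt,a[0]-(-(top+.018))+.001)) 
print(st())
E
python3 place.py .012
```

```text
held top -0.0496 centre [ 0.     -0.0001] hole R 0.0157
tool shift to [0.5345 0.136  0.1544] : [-0.0798 -0.0411 -0.0007]
tool shift to [ 0.5345  0.136  -0.0186] : [-0.      0.0002  0.173 ]
{'time_s': 6.95, 'ee_pos': [0.5562, 0.2231, 0.1537], 'eef_rot': [-3.1402, -0.0, 1.8017], 'contact_force': [-0.4026, 0.5714, -1.7621], 'grip_width': 0.0639, 'gripper_force': 39.9993, 'joint_pos': [0.3202, 0.4226, 1.3905, 0.0002, 1.3299, 0.0893]}
```

Emit:
{"name": "carry_out", "arguments": {"targets": [{"x": -0.03, "y": -0.015, "z": 0, "ax": 0, "ay": 0, "az": 0, "hand": 0.05}, {"x": -0.06, "y": -0.03, "z": 0, "ax": 0, "ay": 0, "az": 0, "hand": 0.05}, {"x": -0.08, "y": -0.041, "z": 0.01, "ax": 0, "ay": 0, "az": 0, "hand": 0.05}, {"x": -0.08, "y": -0.041, "z": 0.05, "ax": 0, "ay": 0, "az": 0, "hand": 0.05}, {"x": -0.08, "y": -0.041, "z": 0.09, "ax": 0, "ay": 0, "az": 0, "hand": 0.05}]}}

```text
time_s: 7.45
ee_pos: [0.5349, 0.1366, 0.0627]
eef_rot: [-3.141, -0.0, 1.803]
contact_force: [1.1, 0.3, -0.6]
grip_width: 0.0635
gripper_force: 40.0
```

Emit:
{"name": "carry_out", "arguments": {"targets": [{"x": 0, "y": 0, "z": 0.03, "ax": 0, "ay": 0, "az": 0, "hand": 0.05}, {"x": 0, "y": 0, "z": 0.055, "ax": 0, "ay": 0, "az": 0, "hand": 0.05}, {"x": 0, "y": 0, "z": 0.07, "ax": 0, "ay": 0, "az": 0, "hand": 0.05}, {"x": 0, "y": 0, "z": 0.07, "ax": 0, "ay": 0, "az": 0, "hand": 0.05}, {"x": 0, "y": 0, "z": 0.07, "ax": 0, "ay": 0, "az": 0, "hand": 0.05}]}}

```text
time_s: 7.95
ee_pos: [0.5353, 0.1367, -0.005]
eef_rot: [-3.142, -0.0, 1.803]
contact_force: [-0.5, 0.6, 0.4]
grip_width: 0.0638
gripper_force: 40.0
```

```bash
python3 place.py .012
```

```text
held top -0.0496 centre [ 0.     -0.0001] hole R 0.0157
tool shift to [ 0.5346  0.136  -0.005 ] : [-0.0004 -0.0012  0.0006]
tool shift to [ 0.5346  0.136  -0.0186] : [ 0.     -0.      0.0136]
{'time_s': 8.0, 'ee_pos': [0.5357, 0.1366, -0.0044], 'eef_rot': [3.1404, 0.0, 1.8031], 'contact_force': [0.672, -0.3359, -0.2744], 'grip_width': 0.0636, 'gripper_force': 39.9994, 'joint_pos': [0.1835, 0.5093, 1.6679, 0.0, 0.9632, -0.0489]}
```

Emit:
{"name": "carry_out", "arguments": {"targets": [{"x": 0, "y": -0.001, "z": 0.006, "ax": 0, "ay": 0, "az": 0, "hand": 0.05}, {"x": 0, "y": -0.001, "z": 0.0135, "ax": 0, "ay": 0, "az": 0, "hand": 0.05}, {"x": 0, "y": -0.001, "z": 0.0135, "ax": 0, "ay": 0, "az": 0, "hand": 0.05}, {"x": 0, "y": -0.001, "z": 0.0135, "ax": 0, "ay": 0, "az": 0, "hand": 0.066}, {"x": 0, "y": -0.001, "z": 0.0135, "ax": 0, "ay": 0, "az": 0, "hand": 0.08}]}}

```text
time_s: 8.5
ee_pos: [0.5342, 0.136, -0.0185]
eef_rot: [3.141, 0.0, 1.803]
contact_force: [0.5, -0.1, 0.5]
grip_width: 0.0712
gripper_force: 0.0
```

Emit:
{"name": "carry_out", "arguments": {"targets": [{"x": 0, "y": 0, "z": 0, "ax": 0, "ay": 0, "az": 0, "hand": 0.094}, {"x": 0, "y": 0, "z": 0, "ax": 0, "ay": 0, "az": 0, "hand": 0.094}, {"x": 0, "y": 0, "z": -0.04, "ax": 0, "ay": 0, "az": 0, "hand": 0.094}, {"x": 0, "y": 0, "z": -0.08, "ax": 0, "ay": 0, "az": 0, "hand": 0.094}, {"x": 0, "y": 0, "z": -0.12, "ax": 0, "ay": 0, "az": 0, "hand": 0.094}]}}

```text
time_s: 9.0
ee_pos: [0.5338, 0.136, 0.1028]
eef_rot: [-3.141, -0.0, 1.803]
contact_force: [0.3, -0.4, 0.4]
grip_width: 0.0938
gripper_force: 0.0
```

Emit:
{"name": "carry_out", "arguments": {"targets": [{"x": 0.0, "y": 0, "z": -0.04, "ax": 0, "ay": 0, "az": 0, "hand": 0.094}, {"x": 0.0, "y": 0, "z": -0.06, "ax": 0, "ay": 0, "az": 0, "hand": 0.094}, {"x": 0.0, "y": 0, "z": -0.06, "ax": 0, "ay": 0, "az": 0, "hand": 0.094}, {"x": 0.0, "y": 0, "z": -0.06, "ax": 0, "ay": 0, "az": 0, "hand": 0.094}, {"x": 0.0, "y": 0, "z": -0.06, "ax": 0, "ay": 0, "az": 0, "hand": 0.094}]}}

```text
time_s: 9.5
ee_pos: [0.5334, 0.1359, 0.1597]
eef_rot: [-3.139, -0.0, 1.803]
contact_force: [0.8, 0.4, 0.4]
grip_width: 0.0942
gripper_force: 0.0
```

```bash
cat > stack.py <<'E'
from h import *
import sys
from tray import tray
# stack.py name ztop : compare top ring's hole (plane ztop) with tray
name,z=sys.argv[1],float(sys.argv[2]); im,d,K,T=shot("wrist"); cv2.imwrite(f"pics/{name}.png",im); np.savez(name+".npz",im=im,d=d,K=K,T=T)
print("tray",tray(im,K,T)); w=cloud(d,K,T); m=near(w,(.5345,.136),.045,z-.005,z+.008); s=m.astype(np.uint8)
cs,hi=cv2.findContours(s,cv2.RETR_CCOMP,cv2.CHAIN_APPROX_NONE)
for out in(True,False):
    L=[c for c,x in zip(cs,hi[0]) if (x[3]<0)==out]
    if L:
        c=max(L,key=cv2.contourArea)[:,0]; print("outer" if out else "hole",circ(np.array([onplane(x,z,K,T)[:2] for x in c])))
print(np.median(w[m][:,2]),st())
E
python3 stack.py w5 .03; python3 - <<'E'
from h import *
go((.5935,.334,.12),(.5935,.334,-.023)); go((.4653,.3266,.12),(.4653,.3266,-.005))
E
```

```text
tray (array([0.53441347, 0.13589436]), np.float64(0.047786198508564096))
outer (array([0.53406888, 0.13569904]), np.float64(0.031142605359810175))
hole (array([0.53409733, 0.13592733]), np.float64(0.015940225603296863))
0.029560071935297805 {'time_s': 9.55, 'ee_pos': [0.5334, 0.1359, 0.1597], 'eef_rot': [-3.1391, -0.0001, 1.8028], 'contact_force': [0.01, 0.5419, 0.9196], 'grip_width': 0.0941, 'gripper_force': 0.0, 'joint_pos': [0.1829, 0.31, 1.5293, -0.0, 1.3048, -0.0491]}
tool shift to [0.5935 0.334  0.12  ] : [0.179  0.1041 0.0395]
tool shift to [ 0.5935  0.334  -0.023 ] : [-0.      0.0004  0.143 ]
tool shift to [0.4653 0.3266 0.12  ] : [ 0.2013 -0.0224  0.0398]
tool shift to [ 0.4653  0.3266 -0.005 ] : [-0.      0.0003  0.125 ]
```

View pics/w5.png

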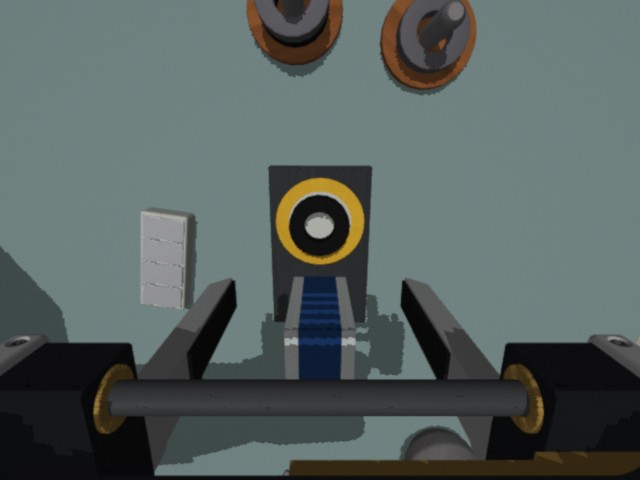

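Ring 1 sits within 0.4 mm of the tray centre. Next is post_a's lower ring, picked, carried back and held over the stack.

Emit:
{"name": "carry_out", "arguments": {"targets": [{"x": 0.036, "y": 0.021, "z": 0, "ax": 0, "ay": 0, "az": 0, "hand": 0.094}, {"x": 0.072, "y": 0.042, "z": 0, "ax": 0, "ay": 0, "az": 0, "hand": 0.094}, {"x": 0.108, "y": 0.063, "z": 0, "ax": 0, "ay": 0, "az": 0, "hand": 0.094}, {"x": 0.144, "y": 0.084, "z": 0.02, "ax": 0, "ay": 0, "az": 0, "hand": 0.094}, {"x": 0.179, "y": 0.104, "z": 0.04, "ax": 0, "ay": 0, "az": 0, "hand": 0.094}]}}

```text
time_s: 10.05
ee_pos: [0.5942, 0.3358, 0.1197]
eef_rot: [-3.141, 0.0, 1.803]
contact_force: [0.5, 0.4, 0.0]
grip_width: 0.094
gripper_force: 0.0
```

Emit:
{"name": "carry_out", "arguments": {"targets": [{"x": 0, "y": 0, "z": 0, "ax": 0, "ay": 0, "az": 0, "hand": 0.094}, {"x": 0, "y": 0, "z": 0.04, "ax": 0, "ay": 0, "az": 0, "hand": 0.094}, {"x": 0, "y": 0, "z": 0.08, "ax": 0, "ay": 0, "az": 0, "hand": 0.094}, {"x": 0, "y": 0, "z": 0.115, "ax": 0, "ay": 0, "az": 0, "hand": 0.094}, {"x": 0, "y": 0, "z": 0.115, "ax": 0, "ay": 0, "az": 0, "hand": 0.094}]}}

```text
time_s: 10.55
ee_pos: [0.5913, 0.3321, 0.0007]
eef_rot: [-3.133, 0.002, 1.802]
contact_force: [-0.9, -0.2, -1.0]
grip_width: 0.0944
gripper_force: 0.0
```

```bash
python3 - <<'E'
from h import *
go((.5935,.334,-.022)); print(st())
E
```

```text
tool shift to [ 0.5935  0.334  -0.022 ] : [0.0014 0.0028 0.0227]
{'time_s': 10.55, 'ee_pos': [0.5913, 0.3321, 0.0007], 'eef_rot': [-3.1327, 0.0021, 1.8024], 'contact_force': [-0.8851, -0.2204, -1.0123], 'grip_width': 0.0944, 'gripper_force': 0.0, 'joint_pos': [0.4578, 0.7521, 1.2467, -0.0001, 1.152, 0.2262]}
```

Emit:
{"name": "carry_out", "arguments": {"targets": [{"x": 0, "y": 0, "z": 0.01, "ax": 0, "ay": 0, "az": 0, "hand": 0.094}, {"x": 0, "y": 0, "z": 0.015, "ax": 0, "ay": 0, "az": 0, "hand": 0.094}, {"x": 0, "y": 0, "z": 0.015, "ax": 0, "ay": 0, "az": 0, "hand": 0.094}, {"x": 0, "y": 0, "z": 0.015, "ax": 0, "ay": 0, "az": 0, "hand": 0.094}, {"x": 0, "y": 0, "z": 0.015, "ax": 0, "ay": 0, "az": 0, "hand": 0.094}]}}

```text
time_s: 11.05
ee_pos: [0.5945, 0.3343, -0.0077]
eef_rot: [3.14, -0.0, 1.803]
contact_force: [0.6, -0.5, 0.3]
grip_width: 0.0939
gripper_force: 0.0
```

```bash
python3 - <<'E'
from h import *
go((.5935,.334,-.022)); print(st())
E
```

```text
tool shift to [ 0.5935  0.334  -0.022 ] : [-0.0001 -0.0011  0.0143]
{'time_s': 11.05, 'ee_pos': [0.5945, 0.3343, -0.0077], 'eef_rot': [3.1402, -0.0003, 1.8028], 'contact_force': [0.6174, -0.5265, 0.2798], 'grip_width': 0.0939, 'gripper_force': 0.0, 'joint_pos': [0.4586, 0.7638, 1.2478, -0.0, 1.1285, 0.2266]}
```

Emit:
{"name": "carry_out", "arguments": {"targets": [{"x": 0, "y": -0.001, "z": 0.007, "ax": 0, "ay": 0, "az": 0, "hand": 0.094}, {"x": 0, "y": -0.001, "z": 0.014, "ax": 0, "ay": 0, "az": 0, "hand": 0.094}, {"x": 0, "y": -0.001, "z": 0.014, "ax": 0, "ay": 0, "az": 0, "hand": 0.08}, {"x": 0, "y": -0.001, "z": 0.014, "ax": 0, "ay": 0, "az": 0, "hand": 0.06}, {"x": 0, "y": -0.001, "z": 0.014, "ax": 0, "ay": 0, "az": 0, "hand": 0.05}], "squeeze": 40}}

```text
time_s: 11.55
ee_pos: [0.5932, 0.3339, -0.0226]
eef_rot: [3.141, -0.0, 1.803]
contact_force: [-0.1, -0.6, -0.4]
grip_width: 0.0734
gripper_force: 0.0
```

Emit:
{"name": "carry_out", "arguments": {"targets": [{"x": 0, "y": 0, "z": 0, "ax": 0, "ay": 0, "az": 0, "hand": 0.05}, {"x": 0, "y": 0, "z": 0, "ax": 0, "ay": 0, "az": 0, "hand": 0.05}, {"x": 0, "y": 0, "z": -0.02, "ax": 0, "ay": 0, "az": 0, "hand": 0.05}, {"x": 0, "y": 0, "z": -0.06, "ax": 0, "ay": 0, "az": 0, "hand": 0.05}, {"x": 0, "y": 0, "z": -0.1, "ax": 0, "ay": 0, "az": 0, "hand": 0.05}]}}

```text
time_s: 12.05
ee_pos: [0.5927, 0.3336, 0.0779]
eef_rot: [-3.14, 0.0, 1.803]
contact_force: [0.6, 0.0, -0.4]
grip_width: 0.0621
gripper_force: 39.9
```

Emit:
{"name": "carry_out", "arguments": {"targets": [{"x": 0, "y": 0, "z": -0.02, "ax": 0, "ay": 0, "az": 0, "hand": 0.05}, {"x": -0.04, "y": -0.023, "z": -0.02, "ax": 0, "ay": 0, "az": 0, "hand": 0.05}, {"x": -0.08, "y": -0.046, "z": -0.02, "ax": 0, "ay": 0, "az": 0, "hand": 0.05}, {"x": -0.12, "y": -0.069, "z": -0.02, "ax": 0, "ay": 0, "az": 0, "hand": 0.05}, {"x": -0.16, "y": -0.092, "z": -0.02, "ax": 0, "ay": 0, "az": 0, "hand": 0.05}]}}

```text
time_s: 12.55
ee_pos: [0.5395, 0.1555, 0.0973]
eef_rot: [3.141, 0.0, 1.803]
contact_force: [0.7, -0.4, -0.4]
grip_width: 0.062
gripper_force: 39.9
```

Emit:
{"name": "carry_out", "arguments": {"targets": [{"x": -0.019, "y": -0.012, "z": 0, "ax": 0, "ay": 0, "az": 0, "hand": 0.05}, {"x": -0.019, "y": -0.012, "z": 0.04, "ax": 0, "ay": 0, "az": 0, "hand": 0.05}, {"x": -0.019, "y": -0.012, "z": 0.08, "ax": 0, "ay": 0, "az": 0, "hand": 0.05}, {"x": -0.019, "y": -0.012, "z": 0.08, "ax": 0, "ay": 0, "az": 0, "hand": 0.05}, {"x": -0.019, "y": -0.012, "z": 0.08, "ax": 0, "ay": 0, "az": 0, "hand": 0.05}]}}

```text
time_s: 13.05
ee_pos: [0.5332, 0.1359, 0.0181]
eef_rot: [-3.141, -0.0, 1.803]
contact_force: [0.2, 0.0, 0.9]
grip_width: 0.0624
gripper_force: 39.9
```

```bash
python3 place.py .030
```

```text
held top -0.0502 centre [ 0.0011 -0.0001] hole R 0.0157
tool shift to [0.5348 0.135  0.0181] : [-0.0013  0.0005  0.001 ]
tool shift to [ 0.5348  0.135  -0.0012] : [ 0.     -0.      0.0193]
{'time_s': 13.1, 'ee_pos': [0.534, 0.1361, 0.0191], 'eef_rot': [3.1397, 0.0001, 1.803], 'contact_force': [-0.0456, 0.428, -0.6859], 'grip_width': 0.062, 'gripper_force': 39.9295, 'joint_pos': [0.1831, 0.4705, 1.6619, 0.0, 1.0074, -0.0492]}
```

Emit:
{"name": "carry_out", "arguments": {"targets": [{"x": -0.001, "y": 0.0005, "z": 0.01, "ax": 0, "ay": 0, "az": 0, "hand": 0.05}, {"x": -0.001, "y": 0.0005, "z": 0.019, "ax": 0, "ay": 0, "az": 0, "hand": 0.05}, {"x": -0.001, "y": 0.0005, "z": 0.019, "ax": 0, "ay": 0, "az": 0, "hand": 0.05}, {"x": -0.001, "y": 0.0005, "z": 0.019, "ax": 0, "ay": 0, "az": 0, "hand": 0.066}, {"x": -0.001, "y": 0.0005, "z": 0.019, "ax": 0, "ay": 0, "az": 0, "hand": 0.08}]}}

```text
time_s: 13.6
ee_pos: [0.5338, 0.135, -0.0015]
eef_rot: [3.141, -0.0, 1.803]
contact_force: [0.1, 0.1, -0.1]
grip_width: 0.0706
gripper_force: 0.0
```

Emit:
{"name": "carry_out", "arguments": {"targets": [{"x": 0, "y": 0, "z": 0, "ax": 0, "ay": 0, "az": 0, "hand": 0.094}, {"x": 0, "y": 0, "z": 0, "ax": 0, "ay": 0, "az": 0, "hand": 0.094}, {"x": 0, "y": 0, "z": -0.04, "ax": 0, "ay": 0, "az": 0, "hand": 0.094}, {"x": 0, "y": 0, "z": -0.08, "ax": 0, "ay": 0, "az": 0, "hand": 0.094}, {"x": 0, "y": 0, "z": -0.12, "ax": 0, "ay": 0, "az": 0, "hand": 0.094}]}}

```text
time_s: 14.1
ee_pos: [0.5335, 0.1348, 0.1198]
eef_rot: [-3.141, -0.0, 1.803]
contact_force: [-0.2, -0.9, -0.5]
grip_width: 0.094
gripper_force: 0.0
```

Emit:
{"name": "carry_out", "arguments": {"targets": [{"x": 0.0, "y": 0, "z": -0.04, "ax": 0, "ay": 0, "az": 0, "hand": 0.094}, {"x": 0.0, "y": 0, "z": -0.04, "ax": 0, "ay": 0, "az": 0, "hand": 0.094}, {"x": 0.0, "y": 0, "z": -0.04, "ax": 0, "ay": 0, "az": 0, "hand": 0.094}, {"x": 0.0, "y": 0, "z": -0.04, "ax": 0, "ay": 0, "az": 0, "hand": 0.094}, {"x": 0.0, "y": 0, "z": -0.04, "ax": 0, "ay": 0, "az": 0, "hand": 0.094}]}}

```text
time_s: 14.6
ee_pos: [0.5332, 0.1348, 0.1568]
eef_rot: [-3.139, -0.0, 1.803]
contact_force: [-0.6, -1.2, -0.5]
grip_width: 0.0941
gripper_force: 0.0
```

```bash
python3 stack.py w6 .048; python3 - <<'E'
from h import *
go((.4653,.3266,.10),(.4653,.3266,-.004))
E
```

```text
tray (array([0.53437776, 0.1360531 ]), np.float64(0.04768712251136027))
outer (array([0.53350748, 0.13564155]), np.float64(0.031150707165432397))
hole (array([0.53351884, 0.13587725]), np.float64(0.015920710207454787))
0.047612779453036685 {'time_s': 14.65, 'ee_pos': [0.5333, 0.1348, 0.157], 'eef_rot': [-3.1395, -0.0001, 1.8028], 'contact_force': [-0.9461, 0.4091, 0.4881], 'grip_width': 0.0938, 'gripper_force': 0.0, 'joint_pos': [0.181, 0.3112, 1.5342, 0.0, 1.2984, -0.0509]}
tool shift to [0.4653 0.3266 0.1   ] : [ 0.2023 -0.022   0.0571]
tool shift to [ 0.4653  0.3266 -0.004 ] : [-0.      0.0002  0.104 ]
```

Emit:
{"name": "carry_out", "arguments": {"targets": [{"x": 0.041, "y": -0.004, "z": 0, "ax": 0, "ay": 0, "az": 0, "hand": 0.094}, {"x": 0.082, "y": -0.009, "z": 0.01, "ax": 0, "ay": 0, "az": 0, "hand": 0.094}, {"x": 0.123, "y": -0.014, "z": 0.02, "ax": 0, "ay": 0, "az": 0, "hand": 0.094}, {"x": 0.164, "y": -0.018, "z": 0.03, "ax": 0, "ay": 0, "az": 0, "hand": 0.094}, {"x": 0.202, "y": -0.022, "z": 0.05, "ax": 0, "ay": 0, "az": 0, "hand": 0.094}]}}

```text
time_s: 15.15
ee_pos: [0.4654, 0.3283, 0.1081]
eef_rot: [3.141, -0.0, 1.803]
contact_force: [0.2, 0.9, -1.1]
grip_width: 0.0939
gripper_force: 0.0
```

Emit:
{"name": "carry_out", "arguments": {"targets": [{"x": 0, "y": 0, "z": 0, "ax": 0, "ay": 0, "az": 0, "hand": 0.094}, {"x": 0, "y": 0, "z": 0.035, "ax": 0, "ay": 0, "az": 0, "hand": 0.094}, {"x": 0, "y": 0, "z": 0.07, "ax": 0, "ay": 0, "az": 0, "hand": 0.094}, {"x": 0, "y": 0, "z": 0.08, "ax": 0, "ay": 0, "az": 0, "hand": 0.094}, {"x": 0, "y": 0, "z": 0.08, "ax": 0, "ay": 0, "az": 0, "hand": 0.094}]}}

```text
time_s: 15.65
ee_pos: [0.4655, 0.3257, 0.0272]
eef_rot: [-3.139, 0.001, 1.802]
contact_force: [0.1, 0.5, 0.6]
grip_width: 0.0942
gripper_force: 0.0
```

Emit:
{"name": "carry_out", "arguments": {"targets": [{"x": 0, "y": 0, "z": 0.01, "ax": 0, "ay": 0, "az": 0, "hand": 0.094}, {"x": 0, "y": 0, "z": 0.01, "ax": 0, "ay": 0, "az": 0, "hand": 0.094}, {"x": 0, "y": 0, "z": 0.01, "ax": 0, "ay": 0, "az": 0, "hand": 0.094}, {"x": 0, "y": 0, "z": 0.01, "ax": 0, "ay": 0, "az": 0, "hand": 0.094}, {"x": 0, "y": 0, "z": 0.01, "ax": 0, "ay": 0, "az": 0, "hand": 0.094}]}}

```text
time_s: 16.15
ee_pos: [0.4662, 0.3266, 0.0188]
eef_rot: [3.141, -0.0, 1.803]
contact_force: [-0.2, -1.0, -0.6]
grip_width: 0.0938
gripper_force: 0.0
```

```bash
python3 - <<'E'
from h import *
go((.4653,.3266,-.004)); print(st())
E
```

```text
tool shift to [ 0.4653  0.3266 -0.004 ] : [ 0.0002 -0.0008  0.0228]
{'time_s': 16.15, 'ee_pos': [0.4662, 0.3266, 0.0188], 'eef_rot': [3.1408, -0.0003, 1.8028], 'contact_force': [-0.2158, -0.9958, -0.5563], 'grip_width': 0.0938, 'gripper_force': 0.0, 'joint_pos': [0.5468, 0.5061, 1.6073, 0.0, 1.0274, 0.3147]}
```

Emit:
{"name": "carry_out", "arguments": {"targets": [{"x": 0, "y": -0.001, "z": 0.015, "ax": 0, "ay": 0, "az": 0, "hand": 0.094}, {"x": 0, "y": -0.001, "z": 0.0225, "ax": 0, "ay": 0, "az": 0, "hand": 0.094}, {"x": 0, "y": -0.001, "z": 0.0225, "ax": 0, "ay": 0, "az": 0, "hand": 0.08}, {"x": 0, "y": -0.001, "z": 0.0225, "ax": 0, "ay": 0, "az": 0, "hand": 0.06}, {"x": 0, "y": -0.001, "z": 0.0225, "ax": 0, "ay": 0, "az": 0, "hand": 0.05}], "squeeze": 40}}

```text
time_s: 16.65
ee_pos: [0.4653, 0.3264, -0.0037]
eef_rot: [3.141, -0.0, 1.803]
contact_force: [0.3, 0.7, -0.6]
grip_width: 0.0732
gripper_force: 0.0
```

Emit:
{"name": "carry_out", "arguments": {"targets": [{"x": 0, "y": 0, "z": 0, "ax": 0, "ay": 0, "az": 0, "hand": 0.05}, {"x": 0, "y": 0, "z": 0, "ax": 0, "ay": 0, "az": 0, "hand": 0.05}, {"x": 0, "y": 0, "z": -0.02, "ax": 0, "ay": 0, "az": 0, "hand": 0.05}, {"x": 0, "y": 0, "z": -0.06, "ax": 0, "ay": 0, "az": 0, "hand": 0.05}, {"x": 0, "y": 0, "z": -0.1, "ax": 0, "ay": 0, "az": 0, "hand": 0.05}]}}

```text
time_s: 17.15
ee_pos: [0.4645, 0.3259, 0.0967]
eef_rot: [-3.14, 0.0, 1.803]
contact_force: [0.8, 0.5, -0.7]
grip_width: 0.0631
gripper_force: 40.0
```

Emit:
{"name": "carry_out", "arguments": {"targets": [{"x": 0, "y": 0, "z": -0.02, "ax": 0, "ay": 0, "az": 0, "hand": 0.05}, {"x": -0.044, "y": 0.005, "z": -0.02, "ax": 0, "ay": 0, "az": 0, "hand": 0.05}, {"x": -0.088, "y": 0.01, "z": -0.02, "ax": 0, "ay": 0, "az": 0, "hand": 0.05}, {"x": -0.132, "y": 0.015, "z": -0.02, "ax": 0, "ay": 0, "az": 0, "hand": 0.05}, {"x": -0.176, "y": 0.02, "z": -0.02, "ax": 0, "ay": 0, "az": 0, "hand": 0.05}]}}

```text
time_s: 17.65
ee_pos: [0.5252, 0.1579, 0.116]
eef_rot: [3.141, 0.0, 1.803]
contact_force: [0.6, -0.2, -1.0]
grip_width: 0.0633
gripper_force: 40.0
```

Emit:
{"name": "carry_out", "arguments": {"targets": [{"x": -0.025, "y": 0.004, "z": 0, "ax": 0, "ay": 0, "az": 0, "hand": 0.05}, {"x": -0.025, "y": 0.004, "z": 0.03, "ax": 0, "ay": 0, "az": 0, "hand": 0.05}, {"x": -0.025, "y": 0.004, "z": 0.06, "ax": 0, "ay": 0, "az": 0, "hand": 0.05}, {"x": -0.025, "y": 0.004, "z": 0.08, "ax": 0, "ay": 0, "az": 0, "hand": 0.05}, {"x": -0.025, "y": 0.004, "z": 0.08, "ax": 0, "ay": 0, "az": 0, "hand": 0.05}]}}

```text
time_s: 18.15
ee_pos: [0.5329, 0.1357, 0.0333]
eef_rot: [-3.137, -0.0, 1.803]
contact_force: [0.2, 0.2, -0.9]
grip_width: 0.0633
gripper_force: 40.0
```

```bash
python3 place.py .048 .5346 .136
```

```text
held top -0.0494 centre [ 0.0014 -0.0001] hole R 0.0157
tool shift to [0.535  0.1346 0.0333] : [-0.0016  0.0007  0.0019]
tool shift to [0.535  0.1346 0.0176] : [-0.      0.      0.0158]
{'time_s': 18.2, 'ee_pos': [0.534, 0.136, 0.0352], 'eef_rot': [-3.1397, -0.0001, 1.8028], 'contact_force': [-0.424, 0.1904, -0.2541], 'grip_width': 0.0631, 'gripper_force': 39.9996, 'joint_pos': [0.1829, 0.4497, 1.6487, -0.0, 1.0451, -0.0491]}
```

Emit:
{"name": "carry_out", "arguments": {"targets": [{"x": -0.0015, "y": 0.0005, "z": 0.01, "ax": 0, "ay": 0, "az": 0, "hand": 0.05}, {"x": -0.0015, "y": 0.0005, "z": 0.019, "ax": 0, "ay": 0, "az": 0, "hand": 0.05}, {"x": -0.0015, "y": 0.0005, "z": 0.019, "ax": 0, "ay": 0, "az": 0, "hand": 0.05}, {"x": -0.0015, "y": 0.0005, "z": 0.019, "ax": 0, "ay": 0, "az": 0, "hand": 0.066}, {"x": -0.0015, "y": 0.0005, "z": 0.019, "ax": 0, "ay": 0, "az": 0, "hand": 0.08}]}}

```text
time_s: 18.7
ee_pos: [0.5356, 0.1348, 0.0172]
eef_rot: [3.141, 0.0, 1.803]
contact_force: [-0.4, 0.6, 0.1]
grip_width: 0.0709
gripper_force: 0.0
```

Emit:
{"name": "carry_out", "arguments": {"targets": [{"x": 0, "y": 0, "z": 0, "ax": 0, "ay": 0, "az": 0, "hand": 0.094}, {"x": 0, "y": 0, "z": 0, "ax": 0, "ay": 0, "az": 0, "hand": 0.094}, {"x": 0, "y": 0, "z": -0.04, "ax": 0, "ay": 0, "az": 0, "hand": 0.094}, {"x": 0, "y": 0, "z": -0.08, "ax": 0, "ay": 0, "az": 0, "hand": 0.094}, {"x": 0, "y": 0, "z": -0.12, "ax": 0, "ay": 0, "az": 0, "hand": 0.094}]}}

```text
time_s: 19.2
ee_pos: [0.5351, 0.1347, 0.1383]
eef_rot: [-3.141, -0.0, 1.803]
contact_force: [0.1, -0.4, 0.2]
grip_width: 0.0939
gripper_force: 0.0
```

Emit:
{"name": "carry_out", "arguments": {"targets": [{"x": 0.0, "y": 0, "z": -0.02, "ax": 0, "ay": 0, "az": 0, "hand": 0.094}, {"x": 0.0, "y": 0, "z": -0.02, "ax": 0, "ay": 0, "az": 0, "hand": 0.094}, {"x": 0.0, "y": 0, "z": -0.02, "ax": 0, "ay": 0, "az": 0, "hand": 0.094}, {"x": 0.0, "y": 0, "z": -0.02, "ax": 0, "ay": 0, "az": 0, "hand": 0.094}, {"x": 0.0, "y": 0, "z": -0.02, "ax": 0, "ay": 0, "az": 0, "hand": 0.094}]}}

```text
time_s: 19.7
ee_pos: [0.5349, 0.1347, 0.1554]
eef_rot: [-3.139, -0.0, 1.803]
contact_force: [-0.1, -0.2, -0.6]
grip_width: 0.0938
gripper_force: 0.0
```

```bash
python3 stack.py w7 .066; python3 - <<'E'
from h import *
im,d,K,T=load("w7"); w=cloud(d,K,T); m=near(w,(.465,.327),.045,.023,.034); print(w[m].mean(0), m.sum(), cv2.minEnclosingCircle(w[m][:,:2].astype(np.float32)))
go((.4653,.3266,.10))
E
```

```text
tray (array([0.53428019, 0.1368155 ]), np.float64(0.047196524840256424))
outer (array([0.53510638, 0.13570468]), np.float64(0.03117521446451138))
hole (array([0.53495583, 0.13595026]), np.float64(0.015854316151215835))
0.06561045822091666 {'time_s': 19.75, 'ee_pos': [0.535, 0.1347, 0.1556], 'eef_rot': [-3.1398, -0.0001, 1.8028], 'contact_force': [0.7774, -0.6489, 0.3134], 'grip_width': 0.094, 'gripper_force': 0.0, 'joint_pos': [0.1803, 0.3156, 1.5316, 0.0, 1.2962, -0.0517]}
[0.46912176 0.31090864 0.02755881] 1854 ((0.46550849080085754, 0.3255440592765808), 0.03174933046102524)
tool shift to [0.4653 0.3266 0.1   ] : [ 0.2028 -0.0236  0.0557]
```

Emit:
{"name": "carry_out", "arguments": {"targets": [{"x": 0.035, "y": -0.004, "z": 0, "ax": 0, "ay": 0, "az": 0, "hand": 0.094}, {"x": 0.07, "y": -0.009, "z": 0.0, "ax": 0, "ay": 0, "az": 0, "hand": 0.094}, {"x": 0.1, "y": -0.014, "z": 0.0, "ax": 0, "ay": 0, "az": 0, "hand": 0.094}, {"x": 0.1, "y": -0.014, "z": 0.0, "ax": 0, "ay": 0, "az": 0, "hand": 0.094}, {"x": 0.1, "y": -0.014, "z": 0.0, "ax": 0, "ay": 0, "az": 0, "hand": 0.094}]}}

```text
time_s: 20.25
ee_pos: [0.4986, 0.2289, 0.1563]
eef_rot: [-3.141, 0.0, 1.804]
contact_force: [0.3, 0.4, -1.4]
grip_width: 0.0941
gripper_force: 0.0
```

```bash
python3 look.py w8 .028 .4653 .326; python3 - <<'E'
from h import *
go((.4653,.3266,.10))
E
```

```text
{'time_s': 20.3, 'ee_pos': [0.4989, 0.2284, 0.1564], 'eef_rot': [-3.1411, 0.0003, 1.8029], 'contact_force': [-0.2891, -0.7363, -0.0701], 'grip_width': 0.0939, 'gripper_force': 0.0, 'joint_pos': [0.3626, 0.3075, 1.5405, -0.0002, 1.2942, 0.1306]}
(array([0.4652, 0.3267]), np.float64(0.0315), 2778, np.float64(0.0276), array([16., 17., 20.]))
tool shift to [0.4653 0.3266 0.1   ] : [ 0.1033 -0.01    0.0563]
```

Emit:
{"name": "carry_out", "arguments": {"targets": [{"x": 0.04, "y": -0.004, "z": 0, "ax": 0, "ay": 0, "az": 0, "hand": 0.094}, {"x": 0.08, "y": -0.008, "z": 0.02, "ax": 0, "ay": 0, "az": 0, "hand": 0.094}, {"x": 0.103, "y": -0.01, "z": 0.05, "ax": 0, "ay": 0, "az": 0, "hand": 0.094}, {"x": 0.103, "y": -0.01, "z": 0.05, "ax": 0, "ay": 0, "az": 0, "hand": 0.094}, {"x": 0.103, "y": -0.01, "z": 0.08, "ax": 0, "ay": 0, "az": 0, "hand": 0.094}]}}

```text
time_s: 20.8
ee_pos: [0.4675, 0.327, 0.0794]
eef_rot: [3.137, -0.001, 1.803]
contact_force: [0.3, 0.0, -0.4]
grip_width: 0.0941
gripper_force: 0.0
```

Emit:
{"name": "carry_out", "arguments": {"targets": [{"x": 0, "y": 0, "z": 0.035, "ax": 0, "ay": 0, "az": 0, "hand": 0.094}, {"x": 0, "y": 0, "z": 0.06, "ax": 0, "ay": 0, "az": 0, "hand": 0.094}, {"x": 0, "y": 0, "z": 0.07, "ax": 0, "ay": 0, "az": 0, "hand": 0.094}, {"x": 0, "y": 0, "z": 0.07, "ax": 0, "ay": 0, "az": 0, "hand": 0.094}, {"x": 0, "y": 0, "z": 0.07, "ax": 0, "ay": 0, "az": 0, "hand": 0.094}]}}

```text
time_s: 21.3
ee_pos: [0.4665, 0.3267, 0.0083]
eef_rot: [3.14, -0.001, 1.802]
contact_force: [0.1, -0.4, 0.5]
grip_width: 0.0941
gripper_force: 0.0
```

```bash
python3 - <<'E'
from h import *
go((.4652,.3267,-.022)); print(st())
E
```

```text
tool shift to [ 0.4652  0.3267 -0.022 ] : [ 0.0003 -0.0013  0.0303]
{'time_s': 21.3, 'ee_pos': [0.4665, 0.3267, 0.0083], 'eef_rot': [3.1398, -0.0005, 1.802], 'contact_force': [0.1433, -0.4047, 0.465], 'grip_width': 0.0941, 'gripper_force': 0.0, 'joint_pos': [0.5467, 0.521, 1.6129, -0.0001, 1.0058, 0.3154]}
```

Emit:
{"name": "carry_out", "arguments": {"targets": [{"x": 0, "y": -0.001, "z": 0.02, "ax": 0, "ay": 0, "az": 0, "hand": 0.094}, {"x": 0, "y": -0.001, "z": 0.029, "ax": 0, "ay": 0, "az": 0, "hand": 0.094}, {"x": 0, "y": -0.001, "z": 0.029, "ax": 0, "ay": 0, "az": 0, "hand": 0.08}, {"x": 0, "y": -0.001, "z": 0.029, "ax": 0, "ay": 0, "az": 0, "hand": 0.06}, {"x": 0, "y": -0.001, "z": 0.029, "ax": 0, "ay": 0, "az": 0, "hand": 0.05}], "squeeze": 40}}

```text
time_s: 21.8
ee_pos: [0.4649, 0.3269, -0.0213]
eef_rot: [3.14, -0.0, 1.803]
contact_force: [-0.3, 0.9, 0.2]
grip_width: 0.0736
gripper_force: 0.0
```

Emit:
{"name": "carry_out", "arguments": {"targets": [{"x": 0, "y": 0, "z": 0, "ax": 0, "ay": 0, "az": 0, "hand": 0.05}, {"x": 0, "y": 0, "z": 0, "ax": 0, "ay": 0, "az": 0, "hand": 0.05}, {"x": 0, "y": 0, "z": -0.02, "ax": 0, "ay": 0, "az": 0, "hand": 0.05}, {"x": 0, "y": 0, "z": -0.06, "ax": 0, "ay": 0, "az": 0, "hand": 0.05}, {"x": 0, "y": 0, "z": -0.1, "ax": 0, "ay": 0, "az": 0, "hand": 0.05}]}}

```text
time_s: 22.3
ee_pos: [0.4639, 0.3263, 0.0787]
eef_rot: [-3.14, 0.0, 1.803]
contact_force: [-0.1, -0.3, -1.0]
grip_width: 0.062
gripper_force: 40.0
```

Emit:
{"name": "carry_out", "arguments": {"targets": [{"x": 0, "y": 0, "z": -0.03, "ax": 0, "ay": 0, "az": 0, "hand": 0.05}, {"x": -0.044, "y": 0.005, "z": -0.03, "ax": 0, "ay": 0, "az": 0, "hand": 0.05}, {"x": -0.088, "y": 0.01, "z": -0.03, "ax": 0, "ay": 0, "az": 0, "hand": 0.05}, {"x": -0.132, "y": 0.015, "z": -0.03, "ax": 0, "ay": 0, "az": 0, "hand": 0.05}, {"x": -0.176, "y": 0.02, "z": -0.03, "ax": 0, "ay": 0, "az": 0, "hand": 0.05}]}}

```text
time_s: 22.8
ee_pos: [0.5245, 0.1583, 0.108]
eef_rot: [3.141, -0.0, 1.803]
contact_force: [0.6, 0.1, -0.8]
grip_width: 0.0619
gripper_force: 40.0
```

Emit:
{"name": "carry_out", "arguments": {"targets": [{"x": -0.027, "y": 0.005, "z": 0, "ax": 0, "ay": 0, "az": 0, "hand": 0.05}, {"x": -0.027, "y": 0.005, "z": 0.02, "ax": 0, "ay": 0, "az": 0, "hand": 0.05}, {"x": -0.027, "y": 0.005, "z": 0.04, "ax": 0, "ay": 0, "az": 0, "hand": 0.05}, {"x": -0.027, "y": 0.005, "z": 0.054, "ax": 0, "ay": 0, "az": 0, "hand": 0.05}, {"x": -0.027, "y": 0.005, "z": 0.054, "ax": 0, "ay": 0, "az": 0, "hand": 0.05}]}}

```text
time_s: 23.3
ee_pos: [0.5343, 0.1347, 0.0521]
eef_rot: [-3.138, -0.0, 1.803]
contact_force: [-0.4, -0.3, 0.6]
grip_width: 0.0619
gripper_force: 40.0
```

```bash
python3 place.py .066 .5346 .136
```

```text
held top -0.0493 centre [ 0.001  -0.0001] hole R 0.0157
tool shift to [0.5349 0.1351 0.0521] : [ 0.0002 -0.0001  0.0013]
tool shift to [0.5349 0.1351 0.0357] : [-0.      0.      0.0164]
{'time_s': 23.35, 'ee_pos': [0.535, 0.1349, 0.0534], 'eef_rot': [-3.1404, -0.0001, 1.8031], 'contact_force': [0.145, 0.0456, 0.0492], 'grip_width': 0.062, 'gripper_force': 39.9589, 'joint_pos': [0.1806, 0.4262, 1.6346, -0.0, 1.082, -0.0517]}
```

Emit:
{"name": "carry_out", "arguments": {"targets": [{"x": 0, "y": -0.0005, "z": 0.01, "ax": 0, "ay": 0, "az": 0, "hand": 0.05}, {"x": 0, "y": -0.0005, "z": 0.0185, "ax": 0, "ay": 0, "az": 0, "hand": 0.05}, {"x": 0, "y": -0.0005, "z": 0.0185, "ax": 0, "ay": 0, "az": 0, "hand": 0.05}, {"x": 0, "y": -0.0005, "z": 0.0185, "ax": 0, "ay": 0, "az": 0, "hand": 0.066}, {"x": 0, "y": -0.0005, "z": 0.0185, "ax": 0, "ay": 0, "az": 0, "hand": 0.08}]}}

```text
time_s: 23.85
ee_pos: [0.535, 0.1347, 0.0355]
eef_rot: [3.141, 0.0, 1.803]
contact_force: [0.5, -0.4, 0.7]
grip_width: 0.0706
gripper_force: 0.0
```

Emit:
{"name": "carry_out", "arguments": {"targets": [{"x": 0, "y": 0, "z": 0, "ax": 0, "ay": 0, "az": 0, "hand": 0.094}, {"x": 0, "y": 0, "z": 0, "ax": 0, "ay": 0, "az": 0, "hand": 0.094}, {"x": 0, "y": 0, "z": -0.04, "ax": 0, "ay": 0, "az": 0, "hand": 0.094}, {"x": 0, "y": 0, "z": -0.08, "ax": 0, "ay": 0, "az": 0, "hand": 0.094}, {"x": 0, "y": 0, "z": -0.12, "ax": 0, "ay": 0, "az": 0, "hand": 0.094}]}}

```text
time_s: 24.35
ee_pos: [0.5346, 0.1346, 0.1568]
eef_rot: [-3.141, -0.0, 1.803]
contact_force: [0.8, -0.5, 0.0]
grip_width: 0.0941
gripper_force: 0.0
```

Emit:
{"name": "carry_out", "arguments": {"targets": [{"x": 0.0, "y": 0, "z": -0.04, "ax": 0, "ay": 0, "az": 0, "hand": 0.094}, {"x": 0.0, "y": 0, "z": -0.04, "ax": 0, "ay": 0, "az": 0, "hand": 0.094}, {"x": 0.0, "y": 0, "z": -0.04, "ax": 0, "ay": 0, "az": 0, "hand": 0.094}, {"x": 0.0, "y": 0, "z": -0.04, "ax": 0, "ay": 0, "az": 0, "hand": 0.094}, {"x": 0.0, "y": 0, "z": -0.04, "ax": 0, "ay": 0, "az": 0, "hand": 0.094}]}}

```text
time_s: 24.85
ee_pos: [0.5344, 0.1346, 0.1939]
eef_rot: [-3.139, -0.0, 1.803]
contact_force: [0.4, 0.1, -0.9]
grip_width: 0.0942
gripper_force: 0.0
```

```bash
python3 stack.py w9 .084; python3 - <<'E'
from h import *
for n,px in(("scene0",(226.,271.)),("side0",(385.,240.))):
    im,d,K,T=load(n); w=cloud(d,K,T); c=onplane(px,.009,K,T); m=near(w,c[:2],.06,.006,.024)
    print(n,c.round(3),cv2.minEnclosingCircle(w[m][:,:2].astype(np.float32)),m.sum())
    # neighbours: anything tall near line to c
im,d,K,T=shot("side"); cv2.imwrite("pics/s9.png",im); np.savez("s9.npz",im=im,d=d,K=K,T=T)
print([(np.round(x["pixel"]).tolist(),onplane(x["pixel"],0,K,T).round(3),round(x["p"],2)) for x in optics.spot_point("blade","side")[:3]])
go((.43,-.18,.155))
E
```

```text
tray (array([0.5342407 , 0.13677725]), np.float64(0.04667117818852456))
outer (array([0.53465866, 0.13543183]), np.float64(0.031138828768997193))
hole (array([0.5346543 , 0.13559707]), np.float64(0.01594943403736666))
0.08351810686049266 {'time_s': 24.9, 'ee_pos': [0.5345, 0.1346, 0.1941], 'eef_rot': [-3.1397, -0.0001, 1.8028], 'contact_force': [-0.7361, -0.3608, 1.0931], 'grip_width': 0.0938, 'gripper_force': 0.0, 'joint_pos': [0.1802, 0.2854, 1.4802, 0.0, 1.3778, -0.0518]}
scene0 [ 0.407 -0.107  0.009] ((0.40735992789268494, -0.1080448254942894), 0.03402770683169365) 508
side0 [ 0.408 -0.102  0.009] ((0.4099823832511902, -0.10769587755203247), 0.036359403282403946) 310
[([338.0, 195.0], array([ 0.547, -0.357,  0.   ]), 0.65)]
tool shift to [ 0.43  -0.18   0.155] : [-0.2821 -0.1741  0.0397]
```

View pics/s9.png

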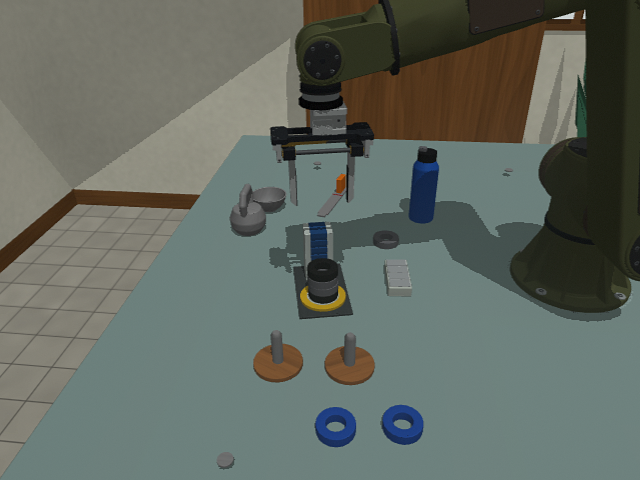

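The stack of four is on the tray, both posts are bare, the loose ring is at (386,240), and the blade is still at (338,195). Next I look at ring_c.

Emit:
{"name": "carry_out", "arguments": {"targets": [{"x": -0.039, "y": -0.025, "z": 0, "ax": 0, "ay": 0, "az": 0, "hand": 0.094}, {"x": -0.078, "y": -0.05, "z": 0, "ax": 0, "ay": 0, "az": 0, "hand": 0.094}, {"x": -0.117, "y": -0.075, "z": 0, "ax": 0, "ay": 0, "az": 0, "hand": 0.094}, {"x": -0.156, "y": -0.1, "z": 0, "ax": 0, "ay": 0, "az": 0, "hand": 0.094}, {"x": -0.195, "y": -0.126, "z": 0, "ax": 0, "ay": 0, "az": 0, "hand": 0.094}]}}

```text
time_s: 25.5
ee_pos: [0.4561, -0.0856, 0.1951]
eef_rot: [-3.141, -0.0, 1.803]
contact_force: [0.9, -0.2, 0.4]
grip_width: 0.094
gripper_force: 0.0
```

Emit:
{"name": "carry_out", "arguments": {"targets": [{"x": -0.039, "y": -0.025, "z": 0, "ax": 0, "ay": 0, "az": 0, "hand": 0.094}, {"x": -0.076, "y": -0.05, "z": 0, "ax": 0, "ay": 0, "az": 0, "hand": 0.094}, {"x": -0.076, "y": -0.05, "z": 0, "ax": 0, "ay": 0, "az": 0, "hand": 0.094}, {"x": -0.076, "y": -0.05, "z": 0, "ax": 0, "ay": 0, "az": 0, "hand": 0.094}, {"x": -0.076, "y": -0.05, "z": 0, "ax": 0, "ay": 0, "az": 0, "hand": 0.094}]}}

```text
time_s: 26.0
ee_pos: [0.4262, -0.1687, 0.1951]
eef_rot: [-3.142, -0.0, 1.804]
contact_force: [-0.9, -0.3, -0.4]
grip_width: 0.094
gripper_force: 0.0
```

```bash
python3 look.py w10 .018 .408 -.108; python3 - <<'E'
from h import *
go((.408,-.108,.10))
E
```

```text
{'time_s': 26.05, 'ee_pos': [0.4263, -0.1685, 0.1951], 'eef_rot': [-3.1415, -0.0002, 1.8043], 'contact_force': [1.5976, -0.1043, -0.4844], 'grip_width': 0.0942, 'gripper_force': 0.0, 'joint_pos': [-0.4565, 0.0722, 1.7286, 0.0001, 1.3411, -0.69]}
(array([ 0.405 , -0.1086]), np.float64(0.0314), 1941, np.float64(0.0176), array([98., 93., 94.]))
tool shift to [ 0.408 -0.108  0.1  ] : [ 0.0631 -0.0038  0.0951]
```

View pics/w10.png

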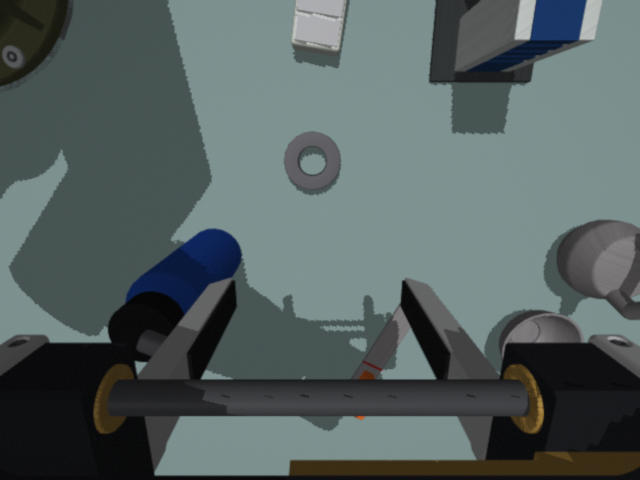

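Emit:
{"name": "carry_out", "arguments": {"targets": [{"x": 0.035, "y": -0.004, "z": 0.02, "ax": 0, "ay": 0, "az": 0, "hand": 0.094}, {"x": 0.063, "y": -0.007, "z": 0.06, "ax": 0, "ay": 0, "az": 0, "hand": 0.094}, {"x": 0.063, "y": -0.007, "z": 0.1, "ax": 0, "ay": 0, "az": 0, "hand": 0.094}, {"x": 0.063, "y": -0.007, "z": 0.14, "ax": 0, "ay": 0, "az": 0, "hand": 0.094}, {"x": 0.063, "y": -0.007, "z": 0.17, "ax": 0, "ay": 0, "az": 0, "hand": 0.094}]}}

```text
time_s: 26.55
ee_pos: [0.4042, -0.1083, 0.0233]
eef_rot: [-3.141, -0.001, 1.805]
contact_force: [0.3, -0.4, 0.1]
grip_width: 0.0942
gripper_force: 0.0
```

Emit:
{"name": "carry_out", "arguments": {"targets": [{"x": 0, "y": 0, "z": 0.02, "ax": 0, "ay": 0, "az": 0, "hand": 0.094}, {"x": 0, "y": 0, "z": 0.03, "ax": 0, "ay": 0, "az": 0, "hand": 0.094}, {"x": 0, "y": 0, "z": 0.03, "ax": 0, "ay": 0, "az": 0, "hand": 0.094}, {"x": 0, "y": 0, "z": 0.03, "ax": 0, "ay": 0, "az": 0, "hand": 0.094}, {"x": 0, "y": 0, "z": 0.03, "ax": 0, "ay": 0, "az": 0, "hand": 0.094}]}}

```text
time_s: 27.05
ee_pos: [0.4053, -0.1099, -0.0037]
eef_rot: [3.14, 0.001, 1.803]
contact_force: [-0.1, 0.4, -0.4]
grip_width: 0.0939
gripper_force: 0.0
```

```bash
python3 - <<'E'
from h import *
go((.405,-.1086,-.031)); print(st())
E
```

```text
tool shift to [ 0.405  -0.1086 -0.031 ] : [ 0.0014 -0.0001  0.0273]
{'time_s': 27.05, 'ee_pos': [0.4053, -0.1099, -0.0037], 'eef_rot': [3.1401, 0.001, 1.8031], 'contact_force': [-0.107, 0.3898, -0.4112], 'grip_width': 0.0939, 'gripper_force': 0.0, 'joint_pos': [-0.3521, 0.2621, 2.0335, 0.0, 0.8442, -0.5844]}
```

Emit:
{"name": "carry_out", "arguments": {"targets": [{"x": 0.001, "y": 0, "z": 0.015, "ax": 0, "ay": 0, "az": 0, "hand": 0.094}, {"x": 0.001, "y": 0, "z": 0.0265, "ax": 0, "ay": 0, "az": 0, "hand": 0.094}, {"x": 0.001, "y": 0, "z": 0.0265, "ax": 0, "ay": 0, "az": 0, "hand": 0.08}, {"x": 0.001, "y": 0, "z": 0.0265, "ax": 0, "ay": 0, "az": 0, "hand": 0.06}, {"x": 0.001, "y": 0, "z": 0.0265, "ax": 0, "ay": 0, "az": 0, "hand": 0.05}], "squeeze": 40}}

```text
time_s: 27.55
ee_pos: [0.4047, -0.109, -0.0307]
eef_rot: [3.141, 0.0, 1.803]
contact_force: [-0.1, -0.2, -0.7]
grip_width: 0.0731
gripper_force: 0.0
```

Emit:
{"name": "carry_out", "arguments": {"targets": [{"x": 0, "y": 0, "z": 0, "ax": 0, "ay": 0, "az": 0, "hand": 0.05}, {"x": 0, "y": 0, "z": 0, "ax": 0, "ay": 0, "az": 0, "hand": 0.05}, {"x": 0, "y": 0, "z": -0.03, "ax": 0, "ay": 0, "az": 0, "hand": 0.05}, {"x": 0, "y": 0, "z": -0.07, "ax": 0, "ay": 0, "az": 0, "hand": 0.05}, {"x": 0, "y": 0, "z": -0.11, "ax": 0, "ay": 0, "az": 0, "hand": 0.05}]}}

```text
time_s: 28.05
ee_pos: [0.4038, -0.1087, 0.0801]
eef_rot: [-3.141, -0.001, 1.803]
contact_force: [0.3, -0.4, -0.1]
grip_width: 0.0636
gripper_force: 40.0
```

Emit:
{"name": "carry_out", "arguments": {"targets": [{"x": 0, "y": 0, "z": -0.04, "ax": 0, "ay": 0, "az": 0, "hand": 0.05}, {"x": 0.02, "y": 0.02, "z": -0.08, "ax": 0, "ay": 0, "az": 0, "hand": 0.05}, {"x": 0.052, "y": 0.046, "z": -0.08, "ax": 0, "ay": 0, "az": 0, "hand": 0.05}, {"x": 0.084, "y": 0.073, "z": -0.08, "ax": 0, "ay": 0, "az": 0, "hand": 0.05}, {"x": 0.116, "y": 0.1, "z": -0.08, "ax": 0, "ay": 0, "az": 0, "hand": 0.05}]}}

```text
time_s: 28.55
ee_pos: [0.4755, 0.0285, 0.1592]
eef_rot: [3.141, 0.0, 1.802]
contact_force: [-0.1, -1.1, -1.2]
grip_width: 0.0637
gripper_force: 40.0
```

Emit:
{"name": "carry_out", "arguments": {"targets": [{"x": 0.03, "y": 0.027, "z": 0, "ax": 0, "ay": 0, "az": 0, "hand": 0.05}, {"x": 0.06, "y": 0.054, "z": 0, "ax": 0, "ay": 0, "az": 0, "hand": 0.05}, {"x": 0.092, "y": 0.082, "z": 0, "ax": 0, "ay": 0, "az": 0, "hand": 0.05}, {"x": 0.092, "y": 0.082, "z": 0.0, "ax": 0, "ay": 0, "az": 0, "hand": 0.05}, {"x": 0.092, "y": 0.082, "z": 0.0, "ax": 0, "ay": 0, "az": 0, "hand": 0.05}]}}

```text
time_s: 29.05
ee_pos: [0.5333, 0.1357, 0.1582]
eef_rot: [-3.14, 0.0, 1.804]
contact_force: [-0.5, -0.2, -1.1]
grip_width: 0.0639
gripper_force: 40.0
```

```bash
python3 place.py .084 .5345 .1359
```

```text
held top -0.0484 centre [ 0.0012 -0.0001] hole R 0.0157
tool shift to [0.5349 0.1347 0.1582] : [-0.0006  0.0015  0.0002]
tool shift to [0.5349 0.1347 0.0546] : [0.000e+00 1.000e-04 1.036e-01]
{'time_s': 29.1, 'ee_pos': [0.5332, 0.1349, 0.1585], 'eef_rot': [-3.1408, 0.0002, 1.803], 'contact_force': [-0.801, -0.6444, -0.6649], 'grip_width': 0.0639, 'gripper_force': 39.9995, 'joint_pos': [0.1814, 0.309, 1.5336, -0.0002, 1.2999, -0.0507]}
```

Emit:
{"name": "carry_out", "arguments": {"targets": [{"x": -0.0005, "y": 0.0015, "z": 0.03, "ax": 0, "ay": 0, "az": 0, "hand": 0.05}, {"x": -0.0005, "y": 0.0015, "z": 0.065, "ax": 0, "ay": 0, "az": 0, "hand": 0.05}, {"x": -0.0005, "y": 0.0015, "z": 0.085, "ax": 0, "ay": 0, "az": 0, "hand": 0.05}, {"x": -0.0005, "y": 0.0015, "z": 0.085, "ax": 0, "ay": 0, "az": 0, "hand": 0.05}, {"x": -0.0005, "y": 0.0015, "z": 0.085, "ax": 0, "ay": 0, "az": 0, "hand": 0.05}]}}

```text
time_s: 29.6
ee_pos: [0.5354, 0.1345, 0.0748]
eef_rot: [3.141, 0.0, 1.802]
contact_force: [0.3, -0.1, -1.1]
grip_width: 0.0637
gripper_force: 40.0
```

```bash
python3 place.py .084 .5345 .1359
```

```text
held top -0.0484 centre [ 0.0012 -0.0001] hole R 0.0157
tool shift to [0.5349 0.1347 0.0748] : [ 0.0002 -0.001   0.0006]
tool shift to [0.5349 0.1347 0.0546] : [ 0.     -0.      0.0202]
{'time_s': 29.65, 'ee_pos': [0.5359, 0.1347, 0.0754], 'eef_rot': [3.1396, 0.0002, 1.802], 'contact_force': [-0.1921, -0.3032, -0.8767], 'grip_width': 0.0638, 'gripper_force': 39.9997, 'joint_pos': [0.1801, 0.398, 1.6178, -0.0001, 1.1238, -0.0511]}
```

Emit:
{"name": "carry_out", "arguments": {"targets": [{"x": 0, "y": -0.001, "z": 0.01, "ax": 0, "ay": 0, "az": 0, "hand": 0.05}, {"x": 0, "y": -0.001, "z": 0.0205, "ax": 0, "ay": 0, "az": 0, "hand": 0.05}, {"x": 0, "y": -0.001, "z": 0.0205, "ax": 0, "ay": 0, "az": 0, "hand": 0.05}, {"x": 0, "y": -0.001, "z": 0.0205, "ax": 0, "ay": 0, "az": 0, "hand": 0.066}, {"x": 0, "y": -0.001, "z": 0.0205, "ax": 0, "ay": 0, "az": 0, "hand": 0.08}]}}

```text
time_s: 30.15
ee_pos: [0.5344, 0.1351, 0.0534]
eef_rot: [3.141, -0.0, 1.803]
contact_force: [0.5, -0.1, 0.7]
grip_width: 0.0709
gripper_force: 0.0
```

Emit:
{"name": "carry_out", "arguments": {"targets": [{"x": 0, "y": 0, "z": 0, "ax": 0, "ay": 0, "az": 0, "hand": 0.094}, {"x": 0, "y": 0, "z": 0, "ax": 0, "ay": 0, "az": 0, "hand": 0.094}, {"x": 0, "y": 0, "z": -0.04, "ax": 0, "ay": 0, "az": 0, "hand": 0.094}, {"x": 0, "y": 0, "z": -0.08, "ax": 0, "ay": 0, "az": 0, "hand": 0.094}, {"x": 0, "y": 0, "z": -0.12, "ax": 0, "ay": 0, "az": 0, "hand": 0.094}]}}

```text
time_s: 30.65
ee_pos: [0.534, 0.135, 0.1749]
eef_rot: [-3.141, -0.0, 1.803]
contact_force: [0.4, 0.7, -0.0]
grip_width: 0.0939
gripper_force: 0.0
```

Emit:
{"name": "carry_out", "arguments": {"targets": [{"x": 0.0, "y": 0, "z": -0.03, "ax": 0, "ay": 0, "az": 0, "hand": 0.094}, {"x": 0.0, "y": 0, "z": -0.03, "ax": 0, "ay": 0, "az": 0, "hand": 0.094}, {"x": 0.0, "y": 0, "z": -0.03, "ax": 0, "ay": 0, "az": 0, "hand": 0.094}, {"x": 0.0, "y": 0, "z": -0.03, "ax": 0, "ay": 0, "az": 0, "hand": 0.094}, {"x": 0.0, "y": 0, "z": -0.03, "ax": 0, "ay": 0, "az": 0, "hand": 0.094}]}}

```text
time_s: 31.15
ee_pos: [0.5338, 0.1349, 0.202]
eef_rot: [-3.139, -0.0, 1.803]
contact_force: [0.8, -0.1, -0.1]
grip_width: 0.094
gripper_force: 0.0
```

```bash
python3 stack.py w11 .102; python3 - <<'E'
from h import *
for n in("scene","side"):
    im,d,K,T=shot(n); np.savez(n+"11.npz",im=im,d=d,K=K,T=T); w=cloud(d,K,T)
    hsv=cv2.cvtColor(im,cv2.COLOR_BGR2HSV); o=(hsv[...,0]<14)&(hsv[...,0]>4)&(hsv[...,1]>200)&(hsv[...,2]>120)&near(w,(.54,-.35),.2,.01,.06)
    q=w[o]; print(n,"orange",len(q),q.mean(0).round(3),q.min(0).round(3),q.max(0).round(3))
    print([(onplane(x["pixel"],0,K,T).round(3),round(x["p"],2)) for x in optics.spot_point("blade",n)[:2]])
    x=optics.silhouettes("blade",n)[0]; p=w[x["region"]]; p=p[(p[:,2]>-.003)&(p[:,2]<.009)][:,:2]; v=cv2.fitLine(p.astype(np.float32),cv2.DIST_HUBER,0,.01,.01).ravel(); print("line",v, np.percentile((p-v[2:])@v[:2],[1,99]))
E
```

```text
tray (array([0.5353278 , 0.13912118]), np.float64(0.04422033055155936))
outer (array([0.5338721 , 0.13587329]), np.float64(0.03114959586169248))
hole (array([0.53379289, 0.13608942]), np.float64(0.015897248145478604))
0.10156826587101911 {'time_s': 31.2, 'ee_pos': [0.5339, 0.135, 0.2022], 'eef_rot': [-3.1399, -0.0001, 1.8028], 'contact_force': [1.1804, 0.3213, 0.7991], 'grip_width': 0.094, 'gripper_force': 0.0, 'joint_pos': [0.1811, 0.2791, 1.4696, -0.0, 1.3946, -0.0509]}
scene orange 1 [ 0.546 -0.404  0.049] [ 0.546 -0.404  0.049] [ 0.546 -0.404  0.049]
[(array([ 0.548, -0.36 ,  0.   ]), 0.84)]
line [ 0.20333652  0.9791089   0.5620524  -0.31969994] [-0.09091993  0.09269891]
side orange 37 [ 0.541 -0.382  0.04 ] [ 0.532 -0.408  0.012] [ 0.551 -0.365  0.048]
[(array([ 0.549, -0.352,  0.   ]), 0.83)]
line [ 0.2749288   0.9614646   0.5618027  -0.31093422] [-0.08780686  0.08322899]
```

All five rings are stacked within 1 mm. Next I go to the blade.

Emit:
{"name": "carry_out", "arguments": {"targets": [{"x": -0.045, "y": -0.0106, "z": 0, "ax": 0, "ay": 0, "az": 0, "hand": 0.094}, {"x": -0.09, "y": -0.0212, "z": 0, "ax": 0, "ay": 0, "az": 0, "hand": 0.094}, {"x": -0.135, "y": -0.0318, "z": 0, "ax": 0, "ay": 0, "az": 0, "hand": 0.094}, {"x": -0.18, "y": -0.0424, "z": 0, "ax": 0, "ay": 0, "az": 0, "hand": 0.094}, {"x": -0.225, "y": -0.053, "z": 0, "ax": 0, "ay": 0, "az": 0, "hand": 0.094}]}}

```text
time_s: 32.0
ee_pos: [0.5341, -0.0979, 0.2034]
eef_rot: [3.141, 0.0, 1.803]
contact_force: [0.7, 0.5, 0.8]
grip_width: 0.094
gripper_force: 0.0
```

Emit:
{"name": "carry_out", "arguments": {"targets": [{"x": -0.045, "y": -0.0106, "z": 0, "ax": 0, "ay": 0, "az": 0, "hand": 0.094}, {"x": -0.09, "y": -0.0212, "z": 0, "ax": 0, "ay": 0, "az": 0, "hand": 0.094}, {"x": -0.135, "y": -0.0318, "z": 0, "ax": 0, "ay": 0, "az": 0, "hand": 0.094}, {"x": -0.18, "y": -0.0424, "z": 0, "ax": 0, "ay": 0, "az": 0, "hand": 0.094}, {"x": -0.225, "y": -0.053, "z": 0, "ax": 0, "ay": 0, "az": 0, "hand": 0.094}]}}

```text
time_s: 32.5
ee_pos: [0.5343, -0.3292, 0.2033]
eef_rot: [3.141, 0.0, 1.803]
contact_force: [1.0, 1.1, 0.2]
grip_width: 0.0944
gripper_force: 0.0
```

Emit:
{"name": "carry_out", "arguments": {"targets": [{"x": -0.03, "y": -0.007, "z": 0, "ax": 0, "ay": 0, "az": 0.12, "hand": 0.094}, {"x": -0.06, "y": -0.014, "z": 0, "ax": 0, "ay": 0, "az": 0.24, "hand": 0.094}, {"x": -0.09, "y": -0.021, "z": 0.01, "ax": 0, "ay": 0, "az": 0.36, "hand": 0.094}, {"x": -0.09, "y": -0.021, "z": 0.02, "ax": 0, "ay": 0, "az": 0.45, "hand": 0.094}, {"x": -0.09, "y": -0.021, "z": 0.03, "ax": 0, "ay": 0, "az": 0.45, "hand": 0.094}]}}

```text
time_s: 33.0
ee_pos: [0.5345, -0.4203, 0.1722]
eef_rot: [-3.141, -0.0, 1.35]
contact_force: [0.1, 0.3, 0.1]
grip_width: 0.0942
gripper_force: 0.0
```

Emit:
{"name": "carry_out", "arguments": {"targets": [{"x": 0, "y": 0, "z": 0, "ax": 0, "ay": 0, "az": 0, "hand": 0.094}, {"x": 0, "y": 0, "z": 0, "ax": 0, "ay": 0, "az": 0, "hand": 0.094}, {"x": 0, "y": 0, "z": 0, "ax": 0, "ay": 0, "az": 0, "hand": 0.094}, {"x": 0, "y": 0, "z": 0, "ax": 0, "ay": 0, "az": 0, "hand": 0.094}, {"x": 0, "y": 0, "z": 0, "ax": 0, "ay": 0, "az": 0, "hand": 0.094}]}}

```text
time_s: 33.5
ee_pos: [0.535, -0.4196, 0.1737]
eef_rot: [3.141, 0.0, 1.354]
contact_force: [0.1, 0.2, 0.2]
grip_width: 0.0936
gripper_force: 0.0
```

```bash
cat > blade.py <<'E'
from h import *
import sys
n=sys.argv[1]; print(st()); im,d,K,T=shot("wrist"); cv2.imwrite(f"pics/{n}.png",im); np.savez(n+".npz",im=im,d=d,K=K,T=T)
w=cloud(d,K,T); hsv=cv2.cvtColor(im,cv2.COLOR_BGR2HSV)
o=(hsv[...,0]<16)&(hsv[...,0]>5)&(hsv[...,1]>180)&near(w,(.54,-.35),.2,.040,.055); q=w[o][:,:2]
rc=cv2.minAreaRect(q.astype(np.float32)); print("grip top",rc,o.sum(),np.median(w[o][:,2]))
rd=((hsv[...,0]<4)|(hsv[...,0]>172))&(hsv[...,1]>150)&near(w,(.55,-.35),.1,-.005,.012)
if rd.sum(): print("red",w[rd].mean(0).round(4),rd.sum())
x=optics.silhouettes("blade","wrist")
if x:
    p=w[x[0]["region"]]; p=p[(p[:,2]>-.001)&(p[:,2]<.009)][:,:2]; rc=cv2.minAreaRect(p.astype(np.float32)); print("blade flat",rc,len(p))
    v=cv2.fitLine(p.astype(np.float32),cv2.DIST_HUBER,0,.01,.01).ravel(); print("line",v,np.degrees(np.arctan2(v[1],v[0])), np.percentile((p-v[2:])@v[:2],[.5,99.5]))
E
python3 blade.py w12
```

```text
{'time_s': 33.5, 'ee_pos': [0.535, -0.4196, 0.1737], 'eef_rot': [3.141, 0.0003, 1.3535], 'contact_force': [0.1448, 0.2277, 0.1867], 'grip_width': 0.0936, 'gripper_force': 0.0, 'joint_pos': [-0.7189, 0.5975, 1.0857, -0.0, 1.4577, -0.5016]}
grip top ((0.5403245091438293, -0.3894748091697693), (0.04403350502252579, 0.014862430281937122), 75.3798828125) 653 0.04762317534997357
red [ 0.5484 -0.3591  0.0041] 47
blade flat ((0.5581568479537964, -0.3208017945289612), (0.19194892048835754, 0.03219176083803177), 75.49658203125) 4583
line [ 0.24885355  0.96854115  0.56186855 -0.30564588] 75.59032 [-0.10690842  0.07901176]
```

View pics/w12.png

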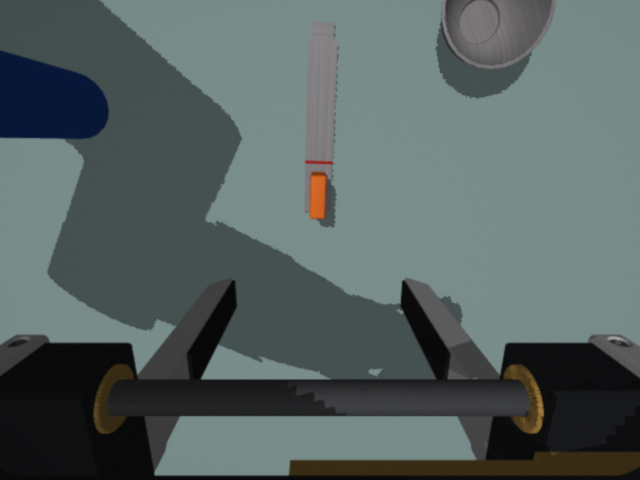

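The blade lies along (320,25)-(318,215), red line at (318,162), orange grip at (318,196), with nothing crowding it. Next I move over the grip.

Emit:
{"name": "carry_out", "arguments": {"targets": [{"x": 0.0305, "y": -0.001, "z": 0.02, "ax": 0, "ay": 0, "az": 0.0365, "hand": 0.06}, {"x": 0.0305, "y": -0.001, "z": 0.055, "ax": 0, "ay": 0, "az": 0.0365, "hand": 0.06}, {"x": 0.0305, "y": -0.001, "z": 0.09, "ax": 0, "ay": 0, "az": 0.0365, "hand": 0.06}, {"x": 0.0305, "y": -0.001, "z": 0.115, "ax": 0, "ay": 0, "az": 0.0365, "hand": 0.06}, {"x": 0.0305, "y": -0.001, "z": 0.115, "ax": 0, "ay": 0, "az": 0.0365, "hand": 0.06}]}}

```text
time_s: 34.1
ee_pos: [0.539, -0.3885, 0.0546]
eef_rot: [-3.136, -0.002, 1.316]
contact_force: [-1.0, 0.2, -0.4]
grip_width: 0.0606
gripper_force: 0.0
```

Emit:
{"name": "carry_out", "arguments": {"targets": [{"x": 0, "y": 0, "z": 0, "ax": 0, "ay": 0, "az": 0, "hand": 0.06}, {"x": 0, "y": 0, "z": 0, "ax": 0, "ay": 0, "az": 0, "hand": 0.06}, {"x": 0, "y": 0, "z": 0, "ax": 0, "ay": 0, "az": 0, "hand": 0.06}, {"x": 0, "y": 0, "z": 0, "ax": 0, "ay": 0, "az": 0, "hand": 0.06}, {"x": 0, "y": 0, "z": 0, "ax": 0, "ay": 0, "az": 0, "hand": 0.06}]}}

```text
time_s: 34.6
ee_pos: [0.5406, -0.3899, 0.0589]
eef_rot: [3.141, 0.0, 1.316]
contact_force: [0.2, 0.5, -0.0]
grip_width: 0.0604
gripper_force: 0.0
```

```bash
python3 blade.py w13; python3 -c "
from h import *
go((.5403,-.3895,-.024))"
```

```text
{'time_s': 34.6, 'ee_pos': [0.5406, -0.3899, 0.0589], 'eef_rot': [3.1409, 0.0003, 1.3163], 'contact_force': [0.227, 0.4607, -0.0468], 'grip_width': 0.0604, 'gripper_force': 0.0, 'joint_pos': [-0.6797, 0.6557, 1.2636, -0.0, 1.2216, -0.4252]}
grip top ((0.5403581261634827, -0.38905462622642517), (0.04328538477420807, 0.014955025166273117), 75.87351989746094) 1297 0.047633325660086906
red [ 0.5483 -0.359   0.0041] 108
blade flat ((0.556332528591156, -0.32746416330337524), (0.20607823133468628, 0.030924789607524872), 75.52633666992188) 8673
line [ 0.24969459  0.96832466  0.5626823  -0.30246693] 75.54056 [-0.109638    0.07614877]
tool shift to [ 0.5403 -0.3895 -0.024 ] : [ 0.0002 -0.0003  0.0825]
```

Emit:
{"name": "carry_out", "arguments": {"targets": [{"x": 0, "y": 0, "z": 0.03, "ax": 0, "ay": 0, "az": 0, "hand": 0.06}, {"x": 0, "y": 0, "z": 0.06, "ax": 0, "ay": 0, "az": 0, "hand": 0.06}, {"x": 0, "y": 0, "z": 0.0825, "ax": 0, "ay": 0, "az": 0, "hand": 0.06}, {"x": 0, "y": 0, "z": 0.0825, "ax": 0, "ay": 0, "az": 0, "hand": 0.06}, {"x": 0, "y": 0, "z": 0.0825, "ax": 0, "ay": 0, "az": 0, "hand": 0.06}]}}

```text
time_s: 35.2
ee_pos: [0.5407, -0.3899, -0.0236]
eef_rot: [3.141, 0.0, 1.316]
contact_force: [0.4, -0.6, -0.2]
grip_width: 0.06
gripper_force: 0.0
```

Emit:
{"name": "carry_out", "arguments": {"targets": [{"x": 0, "y": 0, "z": 0, "ax": 0, "ay": 0, "az": 0, "hand": 0.03}, {"x": 0, "y": 0, "z": 0, "ax": 0, "ay": 0, "az": 0, "hand": 0.02}, {"x": 0, "y": 0, "z": 0, "ax": 0, "ay": 0, "az": 0, "hand": 0.005}, {"x": 0, "y": 0, "z": 0, "ax": 0, "ay": 0, "az": 0, "hand": 0.005}, {"x": 0, "y": 0, "z": 0, "ax": 0, "ay": 0, "az": 0, "hand": 0.005}], "squeeze": 50}}

```text
time_s: 35.7
ee_pos: [0.5406, -0.3898, -0.024]
eef_rot: [3.141, 0.0, 1.316]
contact_force: [-0.1, -0.4, 0.3]
grip_width: 0.0235
gripper_force: 0.0
```

Emit:
{"name": "carry_out", "arguments": {"targets": [{"x": 0, "y": 0, "z": 0, "ax": 0, "ay": 0, "az": 0, "hand": 0.005}, {"x": 0, "y": 0, "z": -0.02, "ax": 0, "ay": 0, "az": 0, "hand": 0.005}, {"x": 0, "y": 0, "z": -0.05, "ax": 0, "ay": 0, "az": 0, "hand": 0.005}, {"x": 0, "y": 0, "z": -0.08, "ax": 0, "ay": 0, "az": 0, "hand": 0.005}, {"x": 0, "y": 0, "z": -0.108, "ax": 0, "ay": 0, "az": 0, "hand": 0.005}]}}

```text
time_s: 36.2
ee_pos: [0.5404, -0.3896, 0.085]
eef_rot: [-3.142, 0.0, 1.316]
contact_force: [-0.2, -0.3, -1.0]
grip_width: 0.0158
gripper_force: 50.0
```

```bash
cat > hb.py <<'E'
from h import *
import sys
# held blade in tool frame from wrist camera: flat top plane, axis, red line
def hb(n):
    s=r.observe(); p=np.array(s["ee_pos"]); M=R.from_euler('xyz',s["eef_rot"]).as_matrix()
    im,d,K,T=shot("wrist"); cv2.imwrite(f"pics/{n}.png",im); np.savez(n+".npz",im=im,d=d,K=K,T=T,p=p,M=M)
    t=(cloud(d,K,T)-p)@M; m=(t[...,0]>.03)&(t[...,0]<.175)&(abs(t[...,1])<.03)&(abs(t[...,2]+.018)<.025)
    q=t[m]; med=np.median(q[:,2]); q=q[abs(q[:,2]-med)<.012]
    A=np.c_[q[:,0],q[:,1],np.ones(len(q))]; k=np.linalg.lstsq(A,q[:,2],rcond=None)[0]; print("plane z=ax+by+c",k.round(4),len(q))
    xs=np.arange(.035,.15,.005); mid=[]
    for x in xs:
        g=q[abs(q[:,0]-x)<.003][:,1]
        if len(g)>5: mid.append((x,(g.min()+g.max())/2,g.max()-g.min()))
    mid=np.array(mid); f=np.polyfit(mid[:,0],mid[:,1],1); print("axis y=",f.round(4),"width",np.median(mid[:,2]).round(4),"tip x",q[:,0].max().round(4))
    hsv=cv2.cvtColor(im,cv2.COLOR_BGR2HSV); rd=((hsv[...,0]<4)|(hsv[...,0]>172))&(hsv[...,1]>150)&(abs(t[...,1])<.02)&(abs(t[...,0]-.03)<.03)&(abs(t[...,2]+.02)<.03)
    if rd.sum(): print("red tool",np.median(t[rd],0).round(4),rd.sum())
if __name__=="__main__":
    hb(sys.argv[1]); print(st())
E
python3 hb.py w14
```

```text
plane z=ax+by+c [ 0.0004 -0.0004 -0.028 ] 13915
axis y= [-0.0008 -0.0004] width 0.0298 tip x 0.1481
red tool [ 0.0318 -0.0007 -0.0283] 211
{'time_s': 36.25, 'ee_pos': [0.542, -0.3909, 0.0903], 'eef_rot': [3.1356, 0.0027, 1.3164], 'contact_force': [0.9125, -0.2286, 4.6314], 'grip_width': 0.0157, 'gripper_force': 49.9998, 'joint_pos': [-0.6796, 0.6251, 1.2367, -0.0, 1.2732, -0.4252]}
```

View pics/w14.png

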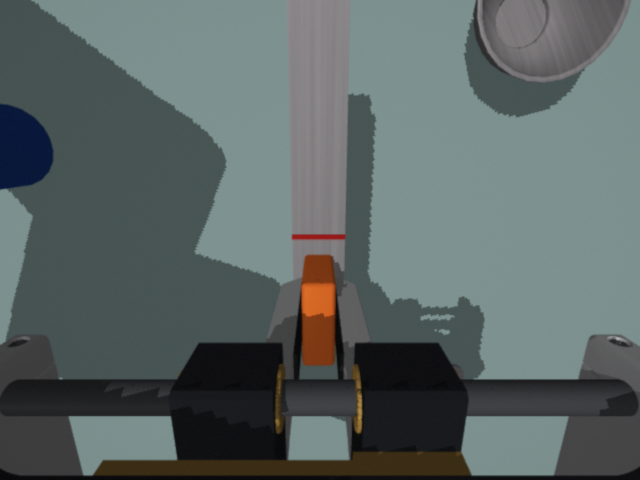

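The blade is held level and straight, with the red line at (318,237) and the grip between the pads. Next I carry it to the pre-insertion pose.

Emit:
{"name": "carry_out", "arguments": {"targets": [{"x": 0, "y": 0, "z": -0.03, "ax": 0, "ay": 0, "az": 0, "hand": 0.005}, {"x": 0.02, "y": 0, "z": -0.06, "ax": 0, "ay": 0, "az": -0.06, "hand": 0.005}, {"x": 0.05, "y": 0.001, "z": -0.07, "ax": 0, "ay": 0, "az": -0.12, "hand": 0.005}, {"x": 0.08, "y": 0.002, "z": -0.07, "ax": 0, "ay": 0, "az": -0.18, "hand": 0.005}, {"x": 0.11, "y": 0.003, "z": -0.07, "ax": 0, "ay": 0, "az": -0.25, "hand": 0.005}]}}

```text
time_s: 36.75
ee_pos: [0.5713, -0.283, 0.1538]
eef_rot: [3.141, 0.0, 1.569]
contact_force: [0.5, -0.7, -1.3]
grip_width: 0.0156
gripper_force: 50.0
```

Emit:
{"name": "carry_out", "arguments": {"targets": [{"x": 0.02, "y": 0, "z": 0, "ax": 0, "ay": 0, "az": -0.06, "hand": 0.005}, {"x": 0.05, "y": 0, "z": 0, "ax": 0, "ay": 0, "az": -0.12, "hand": 0.005}, {"x": 0.08, "y": 0.015, "z": 0, "ax": 0, "ay": 0, "az": -0.18, "hand": 0.005}, {"x": 0.11, "y": 0.032, "z": 0, "ax": 0, "ay": 0, "az": -0.237, "hand": 0.005}, {"x": 0.11, "y": 0.032, "z": 0, "ax": 0, "ay": 0, "az": -0.237, "hand": 0.005}]}}

```text
time_s: 37.25
ee_pos: [0.6048, -0.1708, 0.1533]
eef_rot: [3.141, -0.001, 1.809]
contact_force: [0.3, -0.8, -0.7]
grip_width: 0.0157
gripper_force: 50.0
```

Emit:
{"name": "carry_out", "arguments": {"targets": [{"x": 0, "y": 0, "z": 0, "ax": 0, "ay": 0, "az": 0, "hand": 0.005}, {"x": 0, "y": 0, "z": 0, "ax": 0, "ay": 0, "az": 0, "hand": 0.005}, {"x": 0, "y": 0, "z": 0, "ax": 0, "ay": 0, "az": 0, "hand": 0.005}, {"x": 0, "y": 0, "z": 0, "ax": 0, "ay": 0, "az": 0, "hand": 0.005}, {"x": 0, "y": 0, "z": 0, "ax": 0, "ay": 0, "az": 0, "hand": 0.005}]}}

```text
time_s: 37.75
ee_pos: [0.6034, -0.1747, 0.1538]
eef_rot: [3.142, 0.0, 1.802]
contact_force: [-0.4, -0.6, -1.1]
grip_width: 0.016
gripper_force: 50.0
```

```bash
python3 hb.py w15; python3 - <<'E'
from h import *
go((.6057,-.1625,.084),(.5689,-.0068,.084))
im,d,K,T=load("w15"); w=cloud(d,K,T); m=near(w,(.555,.048),.08,.115,.135); print("block",m.sum(),cv2.minAreaRect(w[m][:,:2].astype(np.float32)),np.median(w[m][:,2]))
im,d,K,T=shot("side"); np.savez("side15.npz",im=im,d=d,K=K,T=T); w=cloud(d,K,T); m=near(w,(.5344,.136),.05,.095,.108); print("top ring side",circ(w[m][:,:2]),m.sum())
E
```

```text
plane z=ax+by+c [ 0.0009  0.0007 -0.028 ] 13915
axis y= [-0.0007 -0.    ] width 0.0299 tip x 0.1483
red tool [ 0.032  -0.0003 -0.0283] 209
{'time_s': 37.8, 'ee_pos': [0.6034, -0.1746, 0.1538], 'eef_rot': [3.1416, 0.0, 1.8026], 'contact_force': [-0.3012, -0.0685, -1.0899], 'grip_width': 0.0154, 'gripper_force': 49.9996, 'joint_pos': [-0.3399, 0.4869, 1.2979, -0.0, 1.3568, -0.5717]}
tool shift to [ 0.6057 -0.1625  0.084 ] : [0.0112 0.005  0.0698]
tool shift to [ 0.5689 -0.0068  0.084 ] : [ 0.16 -0.   -0.  ]
block 0 ((0.0, 0.0), (0.0, 0.0), 0.0) nan
top ring side (array([0.53547897, 0.13798052]), np.float64(0.025380202534316127)) 409
  return _methods._mean(a, axis=axis, dtype=dtype,
  ret = ret.dtype.type(ret / rcount)
```

Emit:
{"name": "carry_out", "arguments": {"targets": [{"x": 0.011, "y": 0.005, "z": 0.02, "ax": 0, "ay": 0, "az": 0, "hand": 0.005}, {"x": 0.011, "y": 0.005, "z": 0.05, "ax": 0, "ay": 0, "az": 0, "hand": 0.005}, {"x": 0.011, "y": 0.005, "z": 0.07, "ax": 0, "ay": 0, "az": 0, "hand": 0.005}, {"x": 0.011, "y": 0.005, "z": 0.07, "ax": 0, "ay": 0, "az": 0, "hand": 0.005}, {"x": 0.011, "y": 0.005, "z": 0.07, "ax": 0, "ay": 0, "az": 0, "hand": 0.005}]}}

```text
time_s: 38.35
ee_pos: [0.6061, -0.1625, 0.0845]
eef_rot: [3.141, 0.0, 1.803]
contact_force: [-0.6, -0.4, -1.4]
grip_width: 0.0156
gripper_force: 50.0
```

Emit:
{"name": "carry_out", "arguments": {"targets": [{"x": 0, "y": 0, "z": 0, "ax": 0, "ay": 0, "az": 0, "hand": 0.005}, {"x": 0, "y": 0, "z": 0, "ax": 0, "ay": 0, "az": 0, "hand": 0.005}, {"x": 0, "y": 0, "z": 0, "ax": 0, "ay": 0, "az": 0, "hand": 0.005}, {"x": 0, "y": 0, "z": 0, "ax": 0, "ay": 0, "az": 0, "hand": 0.005}, {"x": 0, "y": 0, "z": 0, "ax": 0, "ay": 0, "az": 0, "hand": 0.005}]}}

```text
time_s: 38.85
ee_pos: [0.6059, -0.1623, 0.0839]
eef_rot: [3.141, 0.0, 1.803]
contact_force: [0.8, -0.8, -0.8]
grip_width: 0.0154
gripper_force: 50.0
```

```bash
python3 hb.py w16; python3 - <<'E'
from h import *
go((.5689,-.0068,.084))
im,d,K,T=load("w16"); w=cloud(d,K,T); 
m=near(w,(.555,.048),.08,.115,.135); print("block",m.sum(), w[m].mean(0) if m.sum() else 0)
im,d,K,T=shot("scene"); cv2.imwrite("pics/crop2.png",cv2.resize(im[200:340,260:400],None,fx=4,fy=4,interpolation=2))
E
```

```text
plane z=ax+by+c [ 0.0004  0.0011 -0.028 ] 13913
axis y= [-0.0008 -0.    ] width 0.0298 tip x 0.1484
red tool [ 0.032  -0.0003 -0.0284] 209
{'time_s': 38.9, 'ee_pos': [0.6059, -0.1623, 0.0839], 'eef_rot': [3.1415, 0.0, 1.8032], 'contact_force': [0.4213, 0.2462, -1.2487], 'grip_width': 0.016, 'gripper_force': 49.9996, 'joint_pos': [-0.3201, 0.5457, 1.3769, 0.0, 1.2189, -0.5526]}
tool shift to [ 0.5689 -0.0068  0.084 ] : [ 1.598e-01 -2.000e-04 -1.000e-04]
block 0 0
```

View pics/crop2.png

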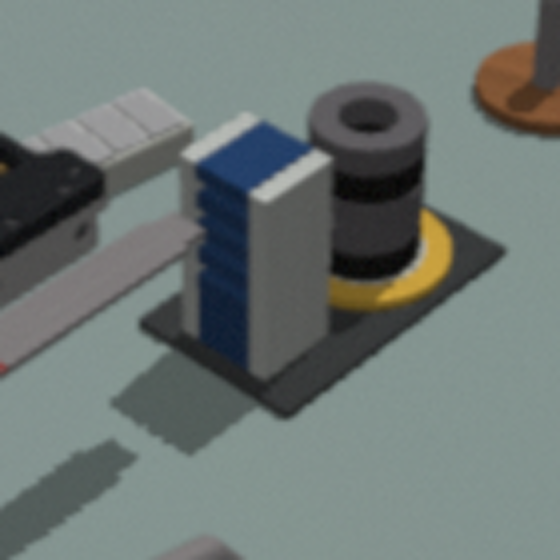

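Emit:
{"name": "carry_out", "arguments": {"targets": [{"x": 0.008, "y": 0, "z": 0, "ax": 0, "ay": 0, "az": 0, "hand": 0.005}, {"x": 0.016, "y": 0, "z": 0, "ax": 0, "ay": 0, "az": 0, "hand": 0.005}, {"x": 0.024, "y": 0, "z": 0, "ax": 0, "ay": 0, "az": 0, "hand": 0.005}, {"x": 0.03, "y": 0, "z": 0, "ax": 0, "ay": 0, "az": 0, "hand": 0.005}, {"x": 0.035, "y": 0, "z": 0, "ax": 0, "ay": 0, "az": 0, "hand": 0.005}]}}

```text
time_s: 39.45
ee_pos: [0.5977, -0.1275, 0.0838]
eef_rot: [3.142, 0.0, 1.804]
contact_force: [-0.2, -0.2, -1.0]
grip_width: 0.0158
gripper_force: 50.0
```

Emit:
{"name": "carry_out", "arguments": {"targets": [{"x": 0, "y": 0, "z": 0, "ax": 0, "ay": 0, "az": 0, "hand": 0.005}, {"x": 0, "y": 0, "z": 0, "ax": 0, "ay": 0, "az": 0, "hand": 0.005}, {"x": 0.002, "y": 0, "z": 0, "ax": 0, "ay": 0, "az": 0, "hand": 0.005}, {"x": 0.004, "y": 0, "z": 0, "ax": 0, "ay": 0, "az": 0, "hand": 0.005}, {"x": 0.005, "y": 0, "z": 0, "ax": 0, "ay": 0, "az": 0, "hand": 0.005}]}}

```text
time_s: 39.95
ee_pos: [0.5966, -0.1233, 0.0837]
eef_rot: [-3.141, -0.0, 1.803]
contact_force: [0.0, -0.2, -1.2]
grip_width: 0.0159
gripper_force: 50.0
```

```bash
python3 hb.py w17; python3 - <<'E'
from h import *
go((.5689,-.0068,.084))
im,d,K,T=load("w17"); w=cloud(d,K,T); m=near(w,(.555,.048),.08,.115,.135); print("block",m.sum(), w[m].mean(0) if m.sum() else 0)
E
```

```text
plane z=ax+by+c [ 0.0028  0.0031 -0.0281] 13967
axis y= [-0.0008 -0.    ] width 0.0298 tip x 0.1518
red tool [ 0.032  -0.0003 -0.0283] 210
{'time_s': 40.0, 'ee_pos': [0.5966, -0.1232, 0.0837], 'eef_rot': [-3.1415, -0.0001, 1.8033], 'contact_force': [-0.6213, -0.2195, -0.435], 'grip_width': 0.0157, 'gripper_force': 49.9997, 'joint_pos': [-0.2638, 0.5075, 1.4356, 0.0, 1.1986, -0.4963]}
tool shift to [ 0.5689 -0.0068  0.084 ] : [ 1.197e-01 -1.000e-04 -3.000e-04]
block 0 0
```

Tip is 15 mm in with no contact force. Continuing in.

Emit:
{"name": "carry_out", "arguments": {"targets": [{"x": 0.01, "y": 0, "z": 0, "ax": 0, "ay": 0, "az": 0, "hand": 0.005}, {"x": 0.02, "y": 0, "z": 0, "ax": 0, "ay": 0, "az": 0, "hand": 0.005}, {"x": 0.03, "y": 0, "z": 0, "ax": 0, "ay": 0, "az": 0, "hand": 0.005}, {"x": 0.04, "y": 0, "z": 0, "ax": 0, "ay": 0, "az": 0, "hand": 0.005}, {"x": 0.05, "y": 0, "z": 0, "ax": 0, "ay": 0, "az": 0, "hand": 0.005}]}}

```text
time_s: 40.5
ee_pos: [0.5849, -0.0737, 0.0838]
eef_rot: [3.142, 0.0, 1.804]
contact_force: [0.3, -0.7, -0.4]
grip_width: 0.0154
gripper_force: 50.0
```

Emit:
{"name": "carry_out", "arguments": {"targets": [{"x": 0.01, "y": 0, "z": 0, "ax": 0, "ay": 0, "az": 0, "hand": 0.005}, {"x": 0.02, "y": 0, "z": 0, "ax": 0, "ay": 0, "az": 0, "hand": 0.005}, {"x": 0.03, "y": 0, "z": 0, "ax": 0, "ay": 0, "az": 0, "hand": 0.005}, {"x": 0.035, "y": 0, "z": 0, "ax": 0, "ay": 0, "az": 0, "hand": 0.005}, {"x": 0.035, "y": 0, "z": 0, "ax": 0, "ay": 0, "az": 0, "hand": 0.005}]}}

```text
time_s: 41.0
ee_pos: [0.577, -0.04, 0.0838]
eef_rot: [3.142, 0.0, 1.804]
contact_force: [0.5, 0.7, -1.0]
grip_width: 0.0156
gripper_force: 50.0
```

```bash
python3 hb.py w18; python3 - <<'E'
from h import *
go((.5689,-.0068,.084))
im,d,K,T=load("w18"); w=cloud(d,K,T); m=near(w,(.555,.048),.08,.115,.135); print("block",m.sum(),cv2.minAreaRect(w[m][:,:2].astype(np.float32)) if m.sum() else 0)
hsv=cv2.cvtColor(im,cv2.COLOR_BGR2HSV); rd=((hsv[...,0]<4)|(hsv[...,0]>172))&(hsv[...,1]>150)&near(w,(.56,0),.06,.09,.12); print("red world",np.median(w[rd],0))
p=np.median(w[m],0) if m.sum() else None
u=np.array([-.2302,.9731]); t=np.array([.5344,.1359])
if m.sum(): s=(w[m][:,:2]-t)@u; print("face s (want -.115)",np.percentile(s,[.5,2,50])); print("red s",(w[rd][:,:2]-t).mean(0)@u)
E
```

```text
plane z=ax+by+c [ 0.0095  0.0056 -0.0371] 19192
axis y= [-0.0004 -0.0003] width 0.0301 tip x 0.1479
red tool [ 0.032  -0.0003 -0.0282] 210
{'time_s': 41.05, 'ee_pos': [0.5771, -0.0405, 0.0838], 'eef_rot': [3.1415, 0.0001, 1.8037], 'contact_force': [-0.5293, -0.3799, -1.531], 'grip_width': 0.0156, 'gripper_force': 49.9997, 'joint_pos': [-0.1333, 0.443, 1.5313, -0.0001, 1.1672, -0.3662]}
tool shift to [ 0.5689 -0.0068  0.084 ] : [ 0.0347 -0.0002 -0.0002]
block 13644 ((0.5602898597717285, 0.02590412274003029), (0.060333773493766785, 0.09653832763433456), 13.016399383544922)
red world [ 0.56920734 -0.00907046  0.11203499]
face s (want -.115) [-0.15915258 -0.15876641 -0.08923333]
red s -0.14900476041708394
```

Emit:
{"name": "carry_out", "arguments": {"targets": [{"x": 0.01, "y": 0, "z": 0, "ax": 0, "ay": 0, "az": 0, "hand": 0.005}, {"x": 0.02, "y": 0, "z": 0, "ax": 0, "ay": 0, "az": 0, "hand": 0.005}, {"x": 0.03, "y": 0, "z": 0, "ax": 0, "ay": 0, "az": 0, "hand": 0.005}, {"x": 0.03, "y": 0, "z": 0, "ax": 0, "ay": 0, "az": 0, "hand": 0.005}, {"x": 0.03, "y": 0, "z": 0, "ax": 0, "ay": 0, "az": 0, "hand": 0.005}]}}

```text
time_s: 41.55
ee_pos: [0.5702, -0.0112, 0.0838]
eef_rot: [3.141, 0.0, 1.804]
contact_force: [-1.1, -0.1, -0.9]
grip_width: 0.0159
gripper_force: 50.0
```

```bash
cat > face.py <<'E'
from h import *
import sys
n=sys.argv[1]; print(st()); im,d,K,T=shot("wrist"); cv2.imwrite(f"pics/{n}.png",im); np.savez(n+".npz",im=im,d=d,K=K,T=T); w=cloud(d,K,T)
u=np.array([-.2302,.9731]); v=np.array([.9731,.2302]); t=np.array([.5344,.1359]); s=(w[...,:2]-t)@u; l=(w[...,:2]-t)@v
m=near(w,(.555,.048),.06,.119,.129)&(abs(l)<.035)
rc=cv2.minAreaRect(w[m][:,:2].astype(np.float32)); print("block top",m.sum(),rc)
for a,b in((-.028,-.02),(-.012,.012),(.02,.028)):
    k=m&(l>a)&(l<b); print("  s range",np.percentile(s[k],[.3,99.7]).round(4))
print("  l range",np.percentile(l[m],[.3,99.7]).round(4))
hsv=cv2.cvtColor(im,cv2.COLOR_BGR2HSV); rd=((hsv[...,0]<4)|(hsv[...,0]>172))&(hsv[...,1]>150)&near(w,(.56,.01),.06,.09,.122); print("red",rd.sum(),"s",np.percentile(s[rd],[2,50,98]).round(4),"l",np.percentile(l[rd],[1,99]).round(4),"z",np.median(w[rd][:,2]).round(4))
E
python3 face.py w19
```

```text
{'time_s': 41.55, 'ee_pos': [0.5702, -0.0112, 0.0838], 'eef_rot': [3.1415, 0.0001, 1.804], 'contact_force': [-1.0664, -0.0814, -0.8707], 'grip_width': 0.0159, 'gripper_force': 49.9996, 'joint_pos': [-0.0838, 0.4258, 1.5562, -0.0001, 1.1595, -0.3169]}
block top 11823 ((0.5580257177352905, 0.03545229882001877), (0.060264378786087036, 0.07614652067422867), 13.33605670928955)
  s range [-0.1143 -0.0652]
  s range [-0.1409 -0.0652]
  s range [-0.115  -0.0651]
  l range [-0.0298  0.0296]
red 159 s [-0.1204 -0.1197 -0.1188] l [-0.0141  0.0153] z 0.1121
```

View pics/w19.png

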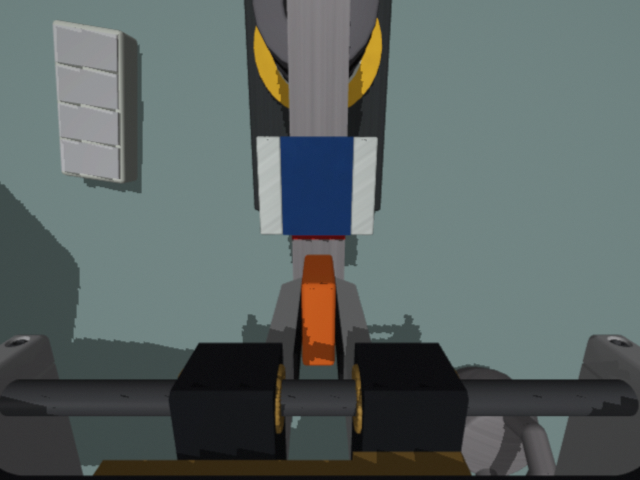

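The line is still about 4.5 mm short of the face, with the blade centred in the slot. Next: push 4.5 mm, lower 1.5 mm, settle and check the reading.

Emit:
{"name": "carry_out", "arguments": {"targets": [{"x": 0.0025, "y": 0, "z": 0, "ax": 0, "ay": 0, "az": 0, "hand": 0.005}, {"x": 0.0045, "y": 0, "z": 0, "ax": 0, "ay": 0, "az": 0, "hand": 0.005}, {"x": 0.0045, "y": 0, "z": 0.0005, "ax": 0, "ay": 0, "az": 0, "hand": 0.005}, {"x": 0.0045, "y": 0, "z": 0.001, "ax": 0, "ay": 0, "az": 0, "hand": 0.005}, {"x": 0.0045, "y": 0, "z": 0.0015, "ax": 0, "ay": 0, "az": 0, "hand": 0.005}]}}

```text
time_s: 42.1
ee_pos: [0.5691, -0.0072, 0.0822]
eef_rot: [-3.142, -0.0, 1.803]
contact_force: [0.1, 0.4, -0.6]
grip_width: 0.0157
gripper_force: 50.0
```

Emit:
{"name": "carry_out", "arguments": {"targets": [{"x": 0, "y": 0, "z": 0, "ax": 0, "ay": 0, "az": 0, "hand": 0.005}, {"x": 0, "y": 0, "z": 0, "ax": 0, "ay": 0, "az": 0, "hand": 0.005}, {"x": 0, "y": 0, "z": 0, "ax": 0, "ay": 0, "az": 0, "hand": 0.005}, {"x": 0, "y": 0, "z": 0, "ax": 0, "ay": 0, "az": 0, "hand": 0.005}, {"x": 0, "y": 0, "z": 0, "ax": 0, "ay": 0, "az": 0, "hand": 0.005}]}}

```text
time_s: 42.6
ee_pos: [0.5691, -0.0071, 0.0823]
eef_rot: [-3.142, -0.0, 1.803]
contact_force: [0.1, -0.8, -0.0]
grip_width: 0.0156
gripper_force: 50.0
```

```bash
python3 face.py w20; python3 - <<'E'
from h import *
s=r.observe(); p=np.array(s["ee_pos"]); print("red s from tcp",(p[:2]-[.5344,.1359])@[-.2302,.9731]+.032)
im,d,K,T=load("w20"); w=cloud(d,K,T); hsv=cv2.cvtColor(im,cv2.COLOR_BGR2HSV); o=(hsv[...,0]<16)&(hsv[...,0]>4)&(hsv[...,1]>180)&near(w,(.57,-.01),.06,.145,.162)
q=w[o]; ss=(q[:,:2]-[.5344,.1359])@[-.2302,.9731]; print("grip top s",np.percentile(ss,[1,99]),np.median(q[:,2]))
E
```

```text
{'time_s': 42.6, 'ee_pos': [0.5691, -0.0071, 0.0823], 'eef_rot': [-3.1416, -0.0, 1.8033], 'contact_force': [0.1054, -0.8094, -0.0119], 'grip_width': 0.0156, 'gripper_force': 49.9996, 'joint_pos': [-0.0768, 0.4254, 1.5608, 0.0, 1.1554, -0.3093]}
block top 11820 ((0.5577608942985535, 0.03688023239374161), (0.06037258729338646, 0.07312644273042679), 13.3204984664917)
  s range [-0.1148 -0.0652]
  s range [-0.1368 -0.0652]
  s range [-0.1147 -0.0652]
  l range [-0.0297  0.0296]
red s from tcp -0.1151407570443084
grip top s [-0.16742902 -0.12483698] 0.15403236546663346Traceback (most recent call last):
  File "face.py", line 10, in <module>
    hsv=cv2.cvtColor(im,cv2.COLOR_BGR2HSV); rd=((hsv[...,0]<4)|(hsv[...,0]>172))&(hsv[...,1]>150)&near(w,(.56,.01),.06,.09,.122); print("red",rd.sum(),"s",np.percentile(s[rd],[2,50,98]).round(4),"l",np.percentile(l[rd],[1,99]).round(4),"z",np.median(w[rd][:,2]).round(4))
                                                                                                                                                           ~~~~~~~~~~~~~^^^^^^^^^^^^^^^^^
    return _quantile_unchecked(
        a, q, axis, out, overwrite_input, method, keepdims, weights)
    return _ureduce(a,
                    func=_quantile_ureduce_func,
    ...<5 lines>...
                    overwrite_input=overwrite_input,
                    method=method)
    r = func(a, **kwargs)
    result = _quantile(arr,
                       quantiles=q,
    ...<2 lines>...
                       out=out,
                       weights=wgt)
    slices_having_nans = np.isnan(arr[-1, ...])
                                  ~~~^^^^^^^^^
IndexError: index -1 is out of bounds for axis 0 with size 0
```

Flush within about 0.5 mm by three measures. Releasing and lifting straight away.

Emit:
{"name": "carry_out", "arguments": {"targets": [{"x": 0, "y": 0, "z": 0, "ax": 0, "ay": 0, "az": 0, "hand": 0.022}, {"x": 0, "y": 0, "z": 0, "ax": 0, "ay": 0, "az": 0, "hand": 0.035}, {"x": 0, "y": 0, "z": 0, "ax": 0, "ay": 0, "az": 0, "hand": 0.05}, {"x": 0, "y": 0, "z": 0, "ax": 0, "ay": 0, "az": 0, "hand": 0.06}, {"x": 0, "y": 0, "z": 0, "ax": 0, "ay": 0, "az": 0, "hand": 0.06}]}}

```text
time_s: 43.15
ee_pos: [0.5691, -0.0071, 0.0823]
eef_rot: [3.142, 0.0, 1.803]
contact_force: [0.3, -0.4, 0.5]
grip_width: 0.0505
gripper_force: 0.0
```

Emit:
{"name": "carry_out", "arguments": {"targets": [{"x": 0, "y": 0, "z": -0.01, "ax": 0, "ay": 0, "az": 0, "hand": 0.06}, {"x": 0, "y": 0, "z": -0.03, "ax": 0, "ay": 0, "az": 0, "hand": 0.06}, {"x": 0, "y": 0, "z": -0.06, "ax": 0, "ay": 0, "az": 0, "hand": 0.06}, {"x": 0, "y": 0, "z": -0.09, "ax": 0, "ay": 0, "az": 0, "hand": 0.06}, {"x": 0, "y": 0, "z": -0.12, "ax": 0, "ay": 0, "az": 0, "hand": 0.06}]}}

```text
time_s: 43.65
ee_pos: [0.569, -0.0071, 0.2043]
eef_rot: [3.141, 0.0, 1.803]
contact_force: [-0.6, -0.7, 0.2]
grip_width: 0.0599
gripper_force: 0.0
```

Emit:
{"name": "carry_out", "arguments": {"targets": [{"x": -0.04, "y": 0, "z": 0, "ax": 0, "ay": 0, "az": 0, "hand": 0.06}, {"x": -0.08, "y": 0, "z": 0, "ax": 0, "ay": 0, "az": 0, "hand": 0.06}, {"x": -0.1, "y": 0, "z": 0, "ax": 0, "ay": 0, "az": 0, "hand": 0.06}, {"x": -0.1, "y": 0, "z": 0, "ax": 0, "ay": 0, "az": 0, "hand": 0.06}, {"x": -0.1, "y": 0, "z": 0, "ax": 0, "ay": 0, "az": 0, "hand": 0.06}]}}

```text
time_s: 44.15
ee_pos: [0.5921, -0.1042, 0.2026]
eef_rot: [3.141, -0.0, 1.803]
contact_force: [-0.8, 0.2, -1.0]
grip_width: 0.0602
gripper_force: 0.0
```

```bash
python3 face.py w21 2>&1 | grep -v Trace | head -9; python3 - <<'E'
from h import *
im,d,K,T=load("w21"); w=cloud(d,K,T); u=np.array([-.2302,.9731]); t=np.array([.5344,.1359])
hsv=cv2.cvtColor(im,cv2.COLOR_BGR2HSV); o=(hsv[...,0]<16)&(hsv[...,0]>4)&(hsv[...,1]>180)&near(w,(.57,-.01),.06,.145,.162)
ss=(w[o][:,:2]-t)@u; print("grip top s",np.percentile(ss,[1,99]) if o.sum() else None,np.median(w[o][:,2]))
im,d,K,T=shot("side"); a=cv2.resize(im[190:320,260:440],None,fx=4,fy=4,interpolation=2); 
w=cloud(d,K,T); m=near(w,(.5344,.136),.03,.104,.116); print("blade over rings: z",np.median(w[m][:,2]),m.sum())
m=near(w,(.5344,.136),.034,.095,.1045); print("ring top z",np.median(w[m][:,2]))
im,d,K,T=shot("scene"); b=cv2.resize(im[200:330,230:410],None,fx=4,fy=4,interpolation=2); cv2.imwrite("pics/fin.png",np.vstack([a,b])[:, :] if 0 else cv2.resize(np.vstack([a,b]),(415,600)))
print(st())
E
```

```text
{'time_s': 44.15, 'ee_pos': [0.5921, -0.1042, 0.2026], 'eef_rot': [3.1415, -0.0001, 1.8028], 'contact_force': [-0.8126, 0.2353, -1.0354], 'grip_width': 0.0602, 'gripper_force': 0.0, 'joint_pos': [-0.2352, 0.3935, 1.3175, 0.0002, 1.4305, -0.4672]}
block top 5647 ((0.5551443099975586, 0.048273369669914246), (0.06019025295972824, 0.05052385851740837), 13.080540657043457)
  s range [-0.115  -0.0657]
  s range [-0.1148 -0.0651]
  s range [-0.1151 -0.0656]
  l range [-0.0297  0.0298]
  File "face.py", line 10, in <module>
    hsv=cv2.cvtColor(im,cv2.COLOR_BGR2HSV); rd=((hsv[...,0]<4)|(hsv[...,0]>172))&(hsv[...,1]>150)&near(w,(.56,.01),.06,.09,.122); print("red",rd.sum(),"s",np.percentile(s[rd],[2,50,98]).round(4),"l",np.percentile(l[rd],[1,99]).round(4),"z",np.median(w[rd][:,2]).round(4))
                                                                                                                                                           ~~~~~~~~~~~~~^^^^^^^^^^^^^^^^^
grip top s [-0.15860871 -0.11650942] 0.15361628876062466
blade over rings: z 0.10833884072411648 236
ring top z 0.10011058266724704
{'time_s': 44.3, 'ee_pos': [0.5921, -0.1034, 0.2026], 'eef_rot': [3.1413, 0.0, 1.8044], 'contact_force': [-0.2527, 0.143, -0.0137], 'grip_width': 0.0601, 'gripper_force': 0.0, 'joint_pos': [-0.2338, 0.3931, 1.318, 0.0001, 1.4302, -0.4675]}
```

View pics/fin.png

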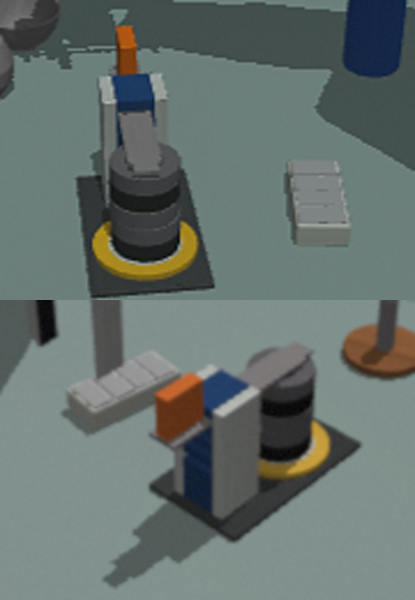

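The blade now sits about 8.5 mm too deep; the grip top shifted from s -0.146 to -0.138 after release. I'll measure it, regrip and draw it back.

```bash
cat > grip.py <<'E'
from h import *
import sys
n=sys.argv[1]; im,d,K,T=shot("wrist"); np.savez(n+".npz",im=im,d=d,K=K,T=T); cv2.imwrite(f"pics/{n}.png",im); w=cloud(d,K,T); u=np.array([-.2302,.9731]); v=np.array([.9731,.2302]); t=np.array([.5344,.1359])
hsv=cv2.cvtColor(im,cv2.COLOR_BGR2HSV); o=(hsv[...,0]<16)&(hsv[...,0]>4)&(hsv[...,1]>180)&near(w,(.57,-.01),.07,.14,.17)
q=w[o]; rc=cv2.minAreaRect(q[:,:2].astype(np.float32)); c=np.array(rc[0]); print(rc,"s",((c-t)@u).round(4),"l",((c-t)@v).round(4),"z",np.median(q[:,2]).round(4))
s=(w[...,:2]-t)@u; l=(w[...,:2]-t)@v
b=(abs(l)<.02)&(s>-.06)&(s<.06)&(abs(w[...,2]-.11)<.012); z=w[b][:,2]; x=s[b]; k=z>.106
if k.sum()>50: print("blade beyond block: slope",np.polyfit(x[k],z[k],1).round(4),"tip s",np.percentile(x[k],99.5).round(4),"(want .020)")
print(st()); go((*c,.082))
E
python3 grip.py w22
```

```text
((0.5667392611503601, 0.0024493858218193054), (0.014877458103001118, 0.04252219200134277), 12.767745018005371) s -0.1373 l 0.0007 z 0.1536
blade beyond block: slope [-0.0877  0.1047] tip s -0.0567 (want .020)
{'time_s': 44.35, 'ee_pos': [0.5921, -0.1034, 0.2026], 'eef_rot': [3.1413, 0.0001, 1.8045], 'contact_force': [-0.4381, 0.2162, -0.0316], 'grip_width': 0.0606, 'gripper_force': 0.0, 'joint_pos': [-0.2339, 0.3932, 1.318, 0.0001, 1.4301, -0.4676]}
tool shift to [0.5667 0.0024 0.082 ] : [ 0.1089 -0.0002  0.1206]
```

```bash
python3 - <<'E'
from h import *
u=np.array([-.2302,.9731]); v=np.array([.9731,.2302]); t=np.array([.5344,.1359])
for n in("side","scene"):
    im,d,K,T=shot(n); w=cloud(d,K,T); s=(w[...,:2]-t)@u; l=(w[...,:2]-t)@v
    b=(abs(l)<.012)&(s>-.06)&(s<.06)&(w[...,2]>.1065)&(w[...,2]<.118); print(n,"tip s",np.percentile(s[b],[90,99,100]).round(4),b.sum(), np.polyfit(s[b],w[b][:,2],1).round(4))
    hsv=cv2.cvtColor(im,cv2.COLOR_BGR2HSV); o=(hsv[...,0]<16)&(hsv[...,0]>4)&(hsv[...,1]>180)&near(w,(.57,-.01),.08,.115,.162)
    print("grip s",np.percentile(s[o],[1,50,99]).round(4),"l",np.percentile(l[o],[1,50,99]).round(4),"z",np.percentile(w[o][:,2],[1,99]).round(4),o.sum())
    bt=near(w,(.555,.048),.05,.1195,.129); print("block top s",np.percentile(s[bt],[1,99]).round(4))
E
```

```text
side tip s [0.0215 0.0312 0.032 ] 276 [-0.0018  0.1085]
grip s [-0.1576 -0.1177 -0.1128] l [-0.0043  0.0029  0.0107] z [0.1231 0.1538] 151
block top s [-0.1191 -0.0637]
scene tip s [0.0203 0.0299 0.031 ] 252 [0.0017 0.1108]
grip s [-0.159  -0.1436 -0.1203] l [-0.0035  0.0085  0.012 ] z [0.1155 0.1566] 374
block top s [-0.1346 -0.0639]
```

Side and scene cameras confirm it: the tip is at s≈0.030 instead of 0.020. Regripping.

Emit:
{"name": "carry_out", "arguments": {"targets": [{"x": 0.04, "y": 0, "z": 0, "ax": 0, "ay": 0, "az": 0, "hand": 0.06}, {"x": 0.08, "y": 0, "z": 0, "ax": 0, "ay": 0, "az": 0, "hand": 0.06}, {"x": 0.107, "y": 0, "z": 0, "ax": 0, "ay": 0, "az": 0, "hand": 0.06}, {"x": 0.107, "y": 0, "z": 0, "ax": 0, "ay": 0, "az": 0, "hand": 0.06}, {"x": 0.107, "y": 0, "z": 0.02, "ax": 0, "ay": 0, "az": 0, "hand": 0.06}]}}

```text
time_s: 44.95
ee_pos: [0.5686, 0.0003, 0.1845]
eef_rot: [3.137, 0.002, 1.805]
contact_force: [0.3, -2.1, 0.5]
grip_width: 0.0603
gripper_force: 0.0
```

Emit:
{"name": "carry_out", "arguments": {"targets": [{"x": 0, "y": 0, "z": 0.02, "ax": 0, "ay": 0, "az": 0, "hand": 0.06}, {"x": 0, "y": 0, "z": 0.05, "ax": 0, "ay": 0, "az": 0, "hand": 0.06}, {"x": 0, "y": 0, "z": 0.08, "ax": 0, "ay": 0, "az": 0, "hand": 0.06}, {"x": 0, "y": 0, "z": 0.1, "ax": 0, "ay": 0, "az": 0, "hand": 0.06}, {"x": 0, "y": 0, "z": 0.1, "ax": 0, "ay": 0, "az": 0, "hand": 0.06}]}}

```text
time_s: 45.45
ee_pos: [0.5662, -0.0006, 0.0797]
eef_rot: [-3.137, -0.001, 1.803]
contact_force: [0.8, 0.1, -0.2]
grip_width: 0.0602
gripper_force: 0.0
```

```bash
python3 grip.py w23
```

```text
((0.5663972496986389, 0.0031198281794786453), (0.015371118672192097, 0.04426881670951843), 12.797835350036621) s -0.1366 l 0.0006 z 0.1535
blade beyond block: slope [-0.0002  0.1098] tip s 0.0068 (want .020)
{'time_s': 45.5, 'ee_pos': [0.5672, -0.0006, 0.0817], 'eef_rot': [-3.1398, -0.0005, 1.8031], 'contact_force': [-0.5797, 0.6772, 0.1418], 'grip_width': 0.0602, 'gripper_force': 0.0, 'joint_pos': [-0.0656, 0.423, 1.5656, -0.0001, 1.1548, -0.2979]}
tool shift to [0.5664 0.0031 0.082 ] : [ 0.0038  0.0001 -0.0003]
```

Emit:
{"name": "carry_out", "arguments": {"targets": [{"x": 0, "y": 0, "z": 0, "ax": 0, "ay": 0, "az": 0, "hand": 0.03}, {"x": 0, "y": 0, "z": 0, "ax": 0, "ay": 0, "az": 0, "hand": 0.02}, {"x": 0, "y": 0, "z": 0, "ax": 0, "ay": 0, "az": 0, "hand": 0.005}, {"x": 0, "y": 0, "z": 0, "ax": 0, "ay": 0, "az": 0, "hand": 0.005}, {"x": 0, "y": 0, "z": 0, "ax": 0, "ay": 0, "az": 0, "hand": 0.005}], "squeeze": 40}}

```text
time_s: 46.0
ee_pos: [0.5676, -0.0003, 0.0826]
eef_rot: [3.141, 0.0, 1.803]
contact_force: [-0.1, 0.3, -0.8]
grip_width: 0.0235
gripper_force: 0.0
```

Emit:
{"name": "carry_out", "arguments": {"targets": [{"x": 0, "y": 0, "z": 0, "ax": 0, "ay": 0, "az": 0, "hand": 0.005}, {"x": -0.003, "y": 0, "z": -0.0005, "ax": 0, "ay": 0, "az": 0, "hand": 0.005}, {"x": -0.006, "y": 0, "z": -0.0005, "ax": 0, "ay": 0, "az": 0, "hand": 0.005}, {"x": -0.009, "y": 0, "z": -0.0005, "ax": 0, "ay": 0, "az": 0, "hand": 0.005}, {"x": -0.0098, "y": 0, "z": -0.0005, "ax": 0, "ay": 0, "az": 0, "hand": 0.005}]}}

```text
time_s: 46.5
ee_pos: [0.5698, -0.0102, 0.0826]
eef_rot: [-3.141, -0.0, 1.803]
contact_force: [-0.1, 0.2, -1.2]
grip_width: 0.0154
gripper_force: 40.0
```

Emit:
{"name": "carry_out", "arguments": {"targets": [{"x": 0, "y": 0, "z": 0, "ax": 0, "ay": 0, "az": 0, "hand": 0.005}, {"x": 0, "y": 0, "z": 0, "ax": 0, "ay": 0, "az": 0, "hand": 0.005}, {"x": 0, "y": 0, "z": 0, "ax": 0, "ay": 0, "az": 0, "hand": 0.005}, {"x": 0, "y": 0, "z": 0, "ax": 0, "ay": 0, "az": 0, "hand": 0.005}, {"x": 0, "y": 0, "z": 0, "ax": 0, "ay": 0, "az": 0, "hand": 0.005}]}}

```text
time_s: 47.0
ee_pos: [0.5698, -0.0097, 0.0827]
eef_rot: [-3.142, 0.0, 1.803]
contact_force: [-0.6, 0.2, 0.6]
grip_width: 0.0156
gripper_force: 40.0
```

```bash
cat > tip.py <<'E'
from h import *
u=np.array([-.2302,.9731]); v=np.array([.9731,.2302]); t=np.array([.5344,.1359])
for n in("side","scene"):
    im,d,K,T=shot(n); w=cloud(d,K,T); s=(w[...,:2]-t)@u; l=(w[...,:2]-t)@v
    b=(abs(l)<.012)&(s>-.06)&(s<.06)&(w[...,2]>.1065)&(w[...,2]<.118); print(n,"tip s",np.percentile(s[b],[99,100]).round(4))
E
python3 grip.py w24; python3 tip.py; python3 face.py w25 2>/dev/null| grep -E "red|s range"
```

```text
((0.568511426448822, -0.006458306685090065), (0.016535501927137375, 0.04431164637207985), 14.090620994567871) s -0.1464 l 0.0004 z 0.1539
blade beyond block: slope [0.0002 0.1101] tip s -0.002 (want .020)
{'time_s': 47.05, 'ee_pos': [0.5698, -0.0098, 0.0828], 'eef_rot': [-3.1416, -0.0, 1.8034], 'contact_force': [0.4658, 0.2285, -0.2121], 'grip_width': 0.0153, 'gripper_force': 39.9991, 'joint_pos': [-0.0814, 0.4262, 1.5583, 0.0, 1.1571, -0.314]}
tool shift to [ 0.5685 -0.0065  0.082 ] : [ 0.0035 -0.0005  0.0008]
side tip s [0.0216 0.0226]
scene tip s [0.0217 0.023 ]
  s range [-0.1149 -0.0651]
  s range [-0.1395 -0.0651]
  s range [-0.1148 -0.0656]
```

Emit:
{"name": "carry_out", "arguments": {"targets": [{"x": 0, "y": 0, "z": 0, "ax": 0, "ay": 0, "az": 0, "hand": 0.018}, {"x": 0, "y": 0, "z": 0, "ax": 0, "ay": 0, "az": 0, "hand": 0.022}, {"x": 0, "y": 0, "z": 0, "ax": 0, "ay": 0, "az": 0, "hand": 0.035}, {"x": 0, "y": 0, "z": 0, "ax": 0, "ay": 0, "az": 0, "hand": 0.05}, {"x": 0, "y": 0, "z": 0, "ax": 0, "ay": 0, "az": 0, "hand": 0.05}]}}

```text
time_s: 47.7
ee_pos: [0.5698, -0.0098, 0.0828]
eef_rot: [3.141, 0.0, 1.803]
contact_force: [0.1, 0.4, -0.4]
grip_width: 0.0427
gripper_force: 0.0
```

```bash
python3 grip.py w26|head -1; python3 tip.py
```

```text
((0.5686415433883667, -0.006556238979101181), (0.015358703210949898, 0.044592346996068954), 13.832270622253418) s -0.1465 l 0.0005 z 0.1536
side tip s [0.0193 0.0205]
scene tip s [0.0208 0.0219]
```

Emit:
{"name": "carry_out", "arguments": {"targets": [{"x": 0, "y": 0, "z": -0.01, "ax": 0, "ay": 0, "az": 0, "hand": 0.05}, {"x": 0, "y": 0, "z": -0.02, "ax": 0, "ay": 0, "az": 0, "hand": 0.05}, {"x": 0, "y": 0, "z": -0.04, "ax": 0, "ay": 0, "az": 0, "hand": 0.05}, {"x": 0, "y": 0, "z": -0.07, "ax": 0, "ay": 0, "az": 0, "hand": 0.05}, {"x": 0, "y": 0, "z": -0.1, "ax": 0, "ay": 0, "az": 0, "hand": 0.05}]}}

```text
time_s: 48.35
ee_pos: [0.5697, -0.0098, 0.1848]
eef_rot: [3.141, 0.0, 1.803]
contact_force: [0.2, 0.1, 0.3]
grip_width: 0.0501
gripper_force: 0.0
```

```bash
python3 grip.py w27|head -1; python3 tip.py
```

```text
((0.5689164996147156, -0.006290450692176819), (0.014735689386725426, 0.04388754442334175), 13.30406665802002) s -0.1463 l 0.0009 z 0.1536
side tip s [0.021  0.0222]
scene tip s [0.0208 0.0226]
```

Emit:
{"name": "carry_out", "arguments": {"targets": [{"x": -0.03, "y": 0, "z": -0.02, "ax": 0, "ay": 0, "az": 0, "hand": 0.05}, {"x": -0.06, "y": 0, "z": -0.03, "ax": 0, "ay": 0, "az": 0, "hand": 0.05}, {"x": -0.08, "y": 0, "z": -0.03, "ax": 0, "ay": 0, "az": 0, "hand": 0.05}, {"x": -0.08, "y": 0, "z": -0.03, "ax": 0, "ay": 0, "az": 0, "hand": 0.05}, {"x": -0.08, "y": 0, "z": -0.03, "ax": 0, "ay": 0, "az": 0, "hand": 0.05}]}}

```text
time_s: 49.0
ee_pos: [0.5878, -0.0875, 0.2119]
eef_rot: [-3.14, -0.001, 1.803]
contact_force: [0.0, 0.1, 0.1]
grip_width: 0.0499
gripper_force: 0.0
```

```bash
python3 grip.py w28|head -3; python3 tip.py; python3 face.py w29 2>/dev/null| grep -E "red|s range"
```

```text
((0.5687345266342163, -0.006791070103645325), (0.014910239726305008, 0.04293321445584297), 13.199496269226074) s -0.1468 l 0.0006 z 0.1536
blade beyond block: slope [1.000e-04 1.097e-01] tip s -0.0371 (want .020)
{'time_s': 49.05, 'ee_pos': [0.5878, -0.087, 0.2121], 'eef_rot': [-3.1405, -0.0007, 1.8035], 'contact_force': [-0.3626, 0.9495, -0.261], 'grip_width': 0.0499, 'gripper_force': 0.0, 'joint_pos': [-0.2087, 0.3732, 1.3235, 0.0002, 1.4461, -0.4414]}
side tip s [0.0206 0.0215]
scene tip s [0.0218 0.0233]
  s range [-0.1147 -0.0655]
  s range [-0.115  -0.0649]
  s range [-0.115  -0.0655]
red 63 s [-0.1159 -0.1157 -0.1148] l [-0.0135  0.0145] z 0.1103
```

The red line reads s = -0.115, the same as the block face, and the blade is level and stayed still after release. Handing in.

```bash
python3 -c "
from bench import workorder
print(workorder.hand_in())"
```

```text
the job is handed in; nothing more can be done
None
```

The job is handed in: all five rings are stacked on the tray, centred to within about 1 mm, and the gauge blade rests level in slot5 with its red line flush with the block's outer face; it slid about 10 mm too deep after the first release, so I regripped it and drew it back.

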